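# Clean a filing fixture, load a side blank and lock the swing clamp

### The arm

A 6-joint arm with a two-finger parallel gripper is mounted at the origin on the work surface. World frame = base frame: x ahead of the robot, y to its left, z up, the work surface at z = 0. Lengths are in m, angles in rad, forces in N, time in s.
With the tool pointing down it reaches from about 0.25 to 0.725 m from the base axis. Payload 4 kg.
Tool frame: the origin (TCP) lies between the finger pads, 19 mm behind the fingertips; this is the grasp point; z points along the fingers, y is the line along which they close (so a half turn about z gives the same grasp; the last joint's range is limited). The gripper opens to 85 mm and grips with 20 to 120 N. Pads are 22 mm wide; open, the fingers measure 114 mm over their backs; the gripper's body (76 mm by 85 mm) begins 54 mm behind the grasp point. The pads swing forward as they close: fully open they stand 13 mm farther back than shut.
Start: joints at [1.119, 0.241, 0.005, 1.335, 0, 1.571], TCP at [0.218, 0.45, 0.25] pointing down, gripper open.
Joint ranges: [-2.72, 2.72], [-1.05, 1.87], [-1.09, 1.28], [-1.99, 2.15], [-1.42, 1.44], [-3.14, 3.14]. Speed limits (rad/s): [2.79, 2.79, 3.14, 3.14, 3.14, 3.14].

### API

Orientations are given as a unit quaternion [x, y, z, w].
In Python, from workcell import bot gives the robot as it stands. The module is installed in compiled form; this text tells all that it offers.
- The arm moves only by the tool drive_tool, never from a script. Its argument "rows" is a list of rows, each an object of numbers: "dx", "dy", "dz": the shift along the tool's x, y, z in units of 50 mm (1.0 is 50 mm); "wx", "wy", "wz": the turn, a rotation vector about the tool's x, y, z in units of 5 degrees (1.0 is 5 degrees); "hand": the finger opening in mm, from 0 to 85.4. A call has 1 to 20 rows; each row is the pose to reach, as a shift and turn from the pose commanded when the call began, along the tool's axes at that moment; what a row does not reach only later rows make up. A row lasts 1/10 s, in which the tool goes at most 50 mm and 8.59 degrees, less where a joint would pass 70% of its speed; a pose out of reach is approached as far as the arm can. A call with a gripper value outside its range is refused whole. The fingers move at their own pace and stop on an object; the grip force is fixed at half the most. Time passes only in rows, so rows that repeat a pose let the fingers close. It gives the time, the measured TCP pose, the force, the opening and the grip force at its end, in the units of the state.
- bot.get_obs(): the state, without advancing time (a new reading comes with each control period).
- bot.camera(name): name is "side" or "top"; returns the picture (480x640x3 uint8, red, green, blue); there is no depth.
- bot.get_calibration(name): a dict with "vfov" (degrees; the focal length in pixels is half the picture's height over the tangent of half this angle, whatever the lens; pixels are square), "cx", "cy" (the principal point, pixels), "k1" (the pictures are not rectified: a ray, as slopes to the right and down, at radius r is drawn at 1 + k1 r^2 times it, then the intrinsics apply), "origin" and "rotation" of the camera in the world. Camera axes: x right, y up, looking along -z (the intrinsics and any distortion apply to the point x, -y, -z); pixel columns grow to the right and rows downward; lengths in m; the calibration is good to about 2 mm. A picture is of the moment at which its call begins. get_calibration takes no time and is no camera call.
- bot.job_done(): hands the job in; it is judged then, once.
Trained networks look in the newest picture that a camera, given by its name, has taken for a name from the list of things; names that differ only in an ending like _2 or _b are one class to them, and where a whole thing is asked for, a point or a joint stands for the part that bears it (a point fixed in the world has none). Each returns a list of dicts, best first, with "score" (0 to 1); they miss things now and then, are a little off and sometimes report something else, mostly with a low value. They report only what shows in the picture. A call takes as long as a camera call.
- bot.look_for(camera, thing): "extent" ([centre column, centre row, width, height] in pixels, round what is visible of it).
- bot.outline_of(camera, thing): "region" (480x640 bool, what is visible of it) and "extent" ([centre column, centre row, width, height] in pixels, round what is visible of it).
The state is a dict: "clock": time; "joint_pos": joint angles; "joint_vel": joint speeds; "tau": joint torques, N m; "eef_pos": TCP position; "tool_rot": TCP orientation; "ft_force": force on the tool from outside, world axes, zero at the start; "ft_torque": the same for the moment, N m; "grip_width": finger opening in m; "grasp_force": force on a finger pad.
Only numpy, scipy, OpenCV 4.12 (cv2) and the standard library are available. Lean on these libraries where they do the work, as an engineer would, in place of code of your own. Each camera call takes 0.05 s, during which the arm holds its last target. There are 200 camera calls.

### The job

Get the filing fixture ready: with the scraper block, not the fingers, wipe the four brass chips off the filing plate into its catch pan and stand the scraper back upright on its rubber mat. Then lay the long side blank with the hinge lug from the white tray gently along the dark seat strip, centred, lug end towards the catch pan. Swing the clamp strap straight across it and turn the lock collar clockwise until its lever stands on the locked mark, clamping the blank; leave the other blank, the bottle and the hammer alone.

Things in the scene. Friction and masses are not known exactly. Their poses are not given: they have to be found in the camera images.
- fixture: Swing-clamp filing fixture, bolted to the bench. Origin at bench height under the middle of its bright steel filing plate, which is 100 mm (x) by 170 mm (y), top face 40 mm above the bench, flat, without rims. Its +x side carries a dark pedestal (x 50 to 170 mm, y +-55 mm, 34 mm high) with the clamp column at x 105, y 0. An open aluminium catch pan joins the plate's -y end.
- pan (a point): Centre of the catch pan's inner floor, 5 mm above the bench; axes as the fixture's. The pan is inside 110 mm (x) by 58 mm (y); its outer walls are 28 mm high, so lower than the plate's top (40 mm); it begins right at the plate's -y edge, 32 mm to +y of this point. Chips pushed over that edge drop in.
- seat (a point): Middle of the dark seat strip (14 x 136 mm, along the fixture's y, marked flush on the plate), on the plate's top face, 15 mm to +x of the plate's middle; axes as the fixture's (z up). The blank belongs on it, within about 7 mm sideways, 12 mm lengthways and 0.12 rad.
- pivot (a point): Column axis at the height of the plate's top (40 mm above the bench), axes as the fixture's. Strap and collar both turn about the vertical line through this point.
- strap (a joint): Swing of the dark steel clamp strap about the column (rad). 0: it points straight across the plate (fixture -x), its pad, 90 mm from the column axis, over the seat's middle. Grows clockwise seen from above: at 1.57 it points to fixture +y, parked clear. Stops -0.2 and 1.95; friction 0.05 N m, stays put. With the collar open the pad passes 4 to 6 mm above a 10 mm thick blank.
- strap_knob (a point): Centre of the top of the upright black knob on the strap, 14 mm in diameter, 34 mm tall, 74 mm from the column axis: at strap angle q it is at fixture (-74 cos q, 74 sin q) mm from the column. Its top is 116 mm above the bench with the collar at 0, 38 mm above the strap. Pinch from above and carry it round the column.
- collar (a joint): Turn of the knurled lock collar on the column (rad), clockwise seen from above. 0: open, lever 20 degrees clockwise of fixture +x. 1.45: lever on the locked mark (right within 0.12). Stop at 1.75, past the mark. Turning draws strap and collar down 5.9 mm per rad and at the end presses the spring pad on the blank with about 6 N. Friction 0.12 N m, stays put.
- collar_knob (a point): Centre of the top of the upright black knob at the end of the collar's lever, 14 mm in diameter, 34 mm tall, 60 mm from the column axis; top 118 mm above the bench when open, 9 mm lower when locked. At collar angle q it lies from the column at -(0.349 + q) rad from fixture +x (counter-clockwise positive). Pinch from above and carry it round the column.
- lock_mark (a point): The locked mark: where the collar knob's axis stands when locked, 60 mm from the column at -1.80 rad from fixture +x, 105 mm above the bench. To be seen as a wide black line on the dial flange below, and as a white line on a dark index post (8 x 12 mm, up to 70 mm above the bench), 82 mm from the column, just beyond the lever's end.
- pad: Round rubber spring pad, 14 mm in diameter, under the strap's tip, origin on its lower face. Sprung upward travel 6 mm.
- scraper: Scraper block: grey plastic foot 90 mm (x, its wiping edge) by 24 mm (y) by 20 mm high, with a wooden handle 72 x 18 mm above it, 61 mm high in all. Origin at the centre of its underside, z up as it stands. Grip the handle across its 18 mm (along y), TCP 45 mm above the underside. 0.14 kg.
- mat: Black rubber mat 150 mm (x) by 130 mm (y), 3 mm thick, fixed on the bench, on which the scraper stands. Origin at the centre of its underside.
- tray: Shallow white parts tray, fixed, 186 mm (x) by 176 mm (y), walls 4 mm thick and 16 mm high, floor about 4 mm thick, a wall across the middle (at x = 0) makes two compartments. Origin at the centre of its underside. The blank lies in one compartment, the short bridge blank in the other.
- blank: Side blank (bar for a spectacle side), dark grey metal, 12 mm (x) by 130 mm (y) by 10 mm high, with a raised hinge lug 12 x 16 mm, 16.5 mm high in all, at its -y end. Origin at the centre of its underside. About 0.11 kg. Starts flat in one tray compartment, lug roughly to world -y.
- lug (a point): Top of the blank's hinge lug, 57 mm to -y of the blank's middle.
- chip0: Brass chip, 13 x 9 mm, 9 mm high. Origin at the centre of its underside. One of four lying on the filing plate, within 40 mm of its middle line and 55 mm lengthways.
- chip1: Brass chip, 13 x 9 mm, 9 mm high. Origin at the centre of its underside. One of four lying on the filing plate, within 40 mm of its middle line and 55 mm lengthways.
- chip2: Brass chip, 13 x 9 mm, 9 mm high. Origin at the centre of its underside. One of four lying on the filing plate, within 40 mm of its middle line and 55 mm lengthways.
- chip3: Brass chip, 13 x 9 mm, 9 mm high. Origin at the centre of its underside. One of four lying on the filing plate, within 40 mm of its middle line and 55 mm lengthways.
- bridge: Short bridge blank, dark grey metal, 70 mm long with two wider ends (22 mm), 10 mm high, no lug, in the other tray compartment. Leave alone.
- oil: Oil bottle, 48 mm in diameter, 110 mm tall. Leave alone.
- hammer: Hammer lying on the bench beyond the fixture. Leave alone.

How it is judged:
On the way, in this order (a step that is already met when the one before it is completed fails the run):
1. all four chips lie in the catch pan (x of chip0 in the frame of pan between -0.056 and 0.056 m and y of chip0 in the frame of pan between -0.032 and 0.033 m and z of each of chip0, chip1, chip2, chip3 in the frame of pan below 0.024 m and x of chip1 in the frame of pan between -0.056 and 0.056 m and y of chip1 in the frame of pan between -0.032 and 0.033 m and x of chip2 in the frame of pan between -0.056 and 0.056 m and y of chip2 in the frame of pan between -0.032 and 0.033 m and x of chip3 in the frame of pan between -0.056 and 0.056 m and y of chip3 in the frame of pan between -0.032 and 0.033 m), for 0.2 s.
2. the scraper stands upright on its mat, released (x of scraper in the frame of mat between -0.07 and 0.07 m and y of scraper in the frame of mat between -0.06 and 0.06 m and z of scraper in the frame of mat below 0.008 m and angle between scraper's own z axis and vertical below 0.1 rad and contact force between the fingers and scraper below 0.05 N), for 0.2 s.
3. the blank lies on the seat strip, lug towards the pan, released, the collar still open (x of blank in the frame of seat between -0.007 and 0.007 m and y of blank in the frame of seat between -0.012 and 0.012 m and z of blank in the frame of seat below 0.003 m and angle between blank's own z axis and vertical below 0.06 rad and angle between the y axis of blank and the y axis of seat, either way round below 0.12 rad and y of lug in the frame of seat below -0.03 m and contact force between the fingers and blank below 0.05 N and value of joint collar below 0.8 rad), for 0.2 s.
4. the strap points straight across the blank (value of joint strap between -0.12 and 0.12 rad and x of blank in the frame of seat between -0.007 and 0.007 m and y of blank in the frame of seat between -0.012 and 0.012 m and z of blank in the frame of seat below 0.003 m and angle between blank's own z axis and vertical below 0.06 rad and angle between the y axis of blank and the y axis of seat, either way round below 0.12 rad and y of lug in the frame of seat below -0.03 m), for 0.2 s.
5. the lever stands on the locked mark and the pad presses the blank (value of joint collar between 1.33 and 1.57 rad and contact force between pad and blank above 2 N), for 0.2 s.
At the end, for the whole second after the job is handed in: All chips in the pan; scraper upright on the mat; blank flat on the seat strip (7 mm across, 12 mm along, 0.12 rad), lug towards the pan; strap within 0.12 rad of straight across; collar within 0.12 rad of the locked mark; pad pressing the blank with over 2 N; all at rest (all of step 1 and all of step 4 and all of step 5 and x of scraper in the frame of mat between -0.07 and 0.07 m and y of scraper in the frame of mat between -0.06 and 0.06 m and z of scraper in the frame of mat below 0.008 m and angle between scraper's own z axis and vertical below 0.1 rad and linear speed of blank below 0.01 m/s and linear speed of scraper below 0.02 m/s); the robot touches nothing.
It fails at once if the fingers touched a chip (contact force between the fingers and chip0 above 0.5 N or contact force between the fingers and chip1 above 0.5 N or contact force between the fingers and chip2 above 0.5 N or contact force between the fingers and chip3 above 0.5 N).
It fails at once if the blank was dropped (falling free of the fingers at over 0.4 m/s, about 8 mm) (linear speed of blank above 0.4 m/s and contact force between the fingers and blank below 0.05 N).
It fails at once if the other blank, the oil bottle or the hammer was moved more than 25 mm (distance of any of bridge, oil, hammer from where it was at the start of the episode above 0.025 m).
It also fails if it takes over 72 s, if anything falls off the work surface, if the arm or the gripper's body presses on something with over 40 N, if the wrist force passes 120 N, or if a joint passes its speed limit or range.

## Working session

There is one attempt and no reset: what is moved stays moved. The work goes in short steps, Python scripts to look and compute and a tool call to move; the robot and the scene stay as the last step left them, time stands still between calls to the robot, and variables do not carry over. Pictures are saved under pics/ and viewed, at most 10 in all, crops included, and the job is handed in when it is done.

Besides the shell and the picture viewer there is one more tool, called after ">>>" as a command line: name --argument value ..., lists and objects as JSON in quotes. drive_tool: Moves the arm, as the interface text tells. Its arguments: {"type":"object","properties":{"rows":{"type":"array","items":{"type":"object","properties":{"dx":{"type":"number"},"dy":{"type":"number"},"dz":{"type":"number"},"wx":{"type":"number"},"wy":{"type":"number"},"wz":{"type":"number"},"hand":{"type":"number"}}}}},"required":["rows"]}

```bash
mkdir -p pics
cat > h.py <<'E'
import numpy as np, cv2
from scipy.spatial.transform import Rotation as R
from workcell import bot
def cal(n):
    c=bot.get_calibration(n); f=240/np.tan(np.radians(c['vfov'])/2)
    M=np.array(c['rotation']); M=M if M.shape==(3,3) else R.from_quat(M).as_matrix()
    return c,f,M,np.array(c['origin'])
def p2w(n,uv,z):
    c,f,M,o=cal(n); uv=np.atleast_2d(uv).astype(float)
    d=(uv-[c['cx'],c['cy']])/f; s=d.copy()
    for _ in range(20): s=d/(1+c['k1']*(s**2).sum(1,keepdims=True))
    r=np.c_[s[:,0],-s[:,1],-np.ones(len(s))]@M.T
    return o+r*((z-o[2])/r[:,2])[:,None]
def w2p(n,P):
    c,f,M,o=cal(n); q=(np.atleast_2d(P)-o)@M; s=np.c_[q[:,0],-q[:,1]]/-q[:,2:]
    return s*(1+c['k1']*(s**2).sum(1,keepdims=True))*f+[c['cx'],c['cy']]
def save(n,name): 
    im=bot.camera(n); cv2.imwrite(f'pics/{name}.png',im[:,:,::-1]); return im
def st():
    o=bot.get_obs(); print('t',round(o['clock'],2),'p',np.round(o['eef_pos'],4),'\n',np.round(R.from_quat(o['tool_rot']).as_matrix(),3),'w',o['grip_width'],'gf',o['grasp_force'],'F',np.round(o['ft_force'],1))
def go(P):
    "row units from the present pose to world point P"
    o=bot.get_obs(); print(np.round(R.from_quat(o['tool_rot']).as_matrix().T@(np.array(P)-o['eef_pos'])/0.05,3))
E
python3 - <<'E'
from h import *
st()
for n in('top','side'):
    save(n,n+'0'); c=bot.get_calibration(n); print(n,{k:np.round(v,3) for k,v in c.items()})
    for t in('fixture','scraper','mat','tray','blank','bridge','chip0','strap','strap_knob','collar_knob','oil','hammer'):
        print(t,[(round(r['score'],2),np.round(r['extent']).astype(int).tolist()) for r in bot.look_for(n,t)[:5]])
E
```

```text
t 0.0 p [0.218  0.4493 0.2491] 
 [[-0.9    0.437 -0.001]
 [ 0.437  0.9   -0.002]
 [-0.    -0.002 -1.   ]] w 0.08548391098924657 gf 0.0 F [-0.5 -0.2  0.7]
top {'vfov': np.float64(56.861), 'cx': np.float64(316.598), 'cy': np.float64(238.31), 'k1': np.float64(-0.092), 'origin': array([ 0.524, -0.023,  0.99 ]), 'rotation': array([ 0.029, -0.036, -0.702,  0.711])}
fixture [(0.63, [298, 259, 128, 113]), (0.45, [453, 280, 82, 85])]
scraper [(0.93, [144, 298, 20, 43])]
mat [(0.86, [143, 295, 72, 77])]
tray [(0.72, [286, 227, 14, 39]), (0.6, [452, 280, 82, 87]), (0.4, [459, 298, 62, 8])]
blank [(0.72, [459, 298, 59, 5]), (0.33, [155, 212, 31, 25])]
bridge [(0.62, [450, 258, 30, 10]), (0.51, [304, 261, 128, 114])]
chip0 []
strap []
strap_knob [(0.87, [256, 238, 39, 13])]
collar_knob [(0.67, [287, 230, 17, 40])]
oil [(0.88, [155, 210, 33, 28]), (0.67, [288, 226, 24, 45])]
hammer [(0.61, [353, 161, 41, 113]), (0.47, [460, 300, 60, 7]), (0.29, [452, 257, 36, 14])]
side {'vfov': np.float64(53.485), 'cx': np.float64(320.651), 'cy': np.float64(245.194), 'k1': np.float64(0.01), 'origin': array([ 0.09 , -0.592,  0.75 ]), 'rotation': array([ 0.392, -0.151, -0.325,  0.847])}
fixture [(0.86, [289, 279, 118, 131])]
scraper [(0.9, [190, 220, 38, 32]), (0.16, [288, 276, 113, 134])]
mat [(0.88, [189, 225, 70, 43]), (0.48, [409, 398, 142, 127]), (0.17, [420, 374, 37, 33])]
tray [(0.91, [409, 397, 146, 126])]
blank [(0.76, [396, 407, 61, 55]), (0.57, [315, 232, 34, 29])]
bridge [(0.79, [422, 372, 36, 34]), (0.74, [287, 278, 116, 132]), (0.21, [396, 408, 63, 53])]
chip0 [(0.49, [286, 278, 117, 132])]
strap [(0.69, [316, 232, 34, 29]), (0.57, [296, 232, 40, 41]), (0.34, [189, 219, 38, 29])]
strap_knob [(0.77, [296, 234, 40, 44]), (0.56, [189, 226, 74, 46])]
collar_knob [(0.66, [314, 234, 32, 30])]
oil [(0.82, [253, 189, 22, 44]), (0.74, [287, 280, 114, 129])]
hammer [(0.91, [396, 265, 90, 67])]
```

Run:
```python
import cv2
a=cv2.imread('pics/top0.png'); b=cv2.imread('pics/side0.png')
cv2.imwrite('pics/topc.png',cv2.resize(a[150:350,90:510],None,fx=1.9,fy=1.9,interpolation=3))
cv2.imwrite('pics/topf.png',cv2.resize(a[190:330,225:380],None,fx=4.2,fy=4.2,interpolation=3))
cv2.imwrite('pics/sidef.png',cv2.resize(b[150:350,150:416],None,fx=3,fy=3,interpolation=3))
```

```text
(no output)
```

View pics/topc.png

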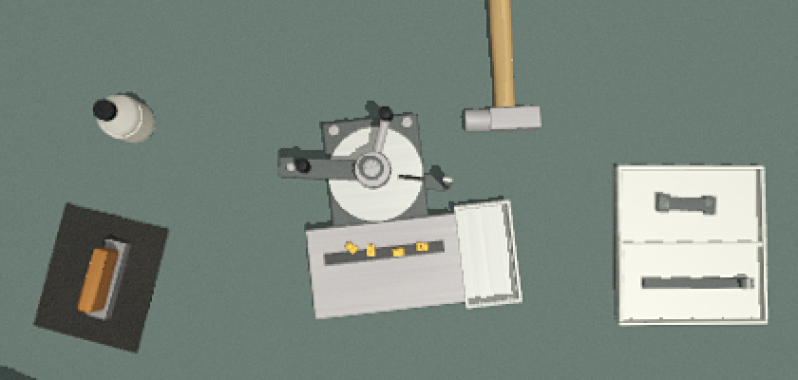

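View pics/topf.png

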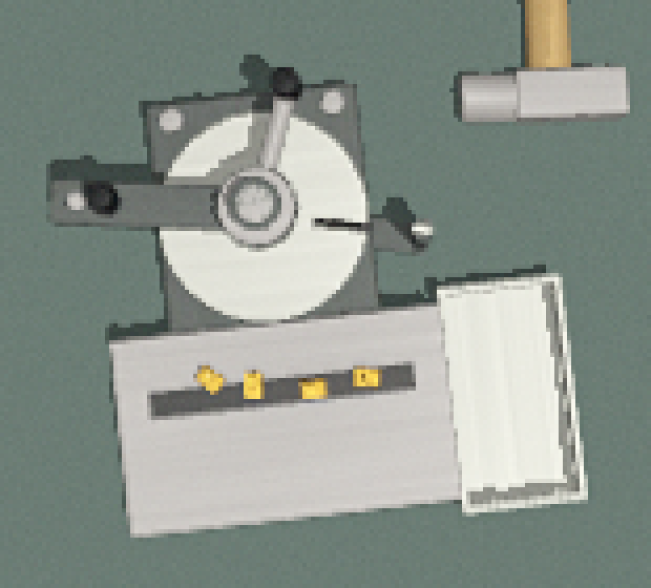

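View pics/sidef.png

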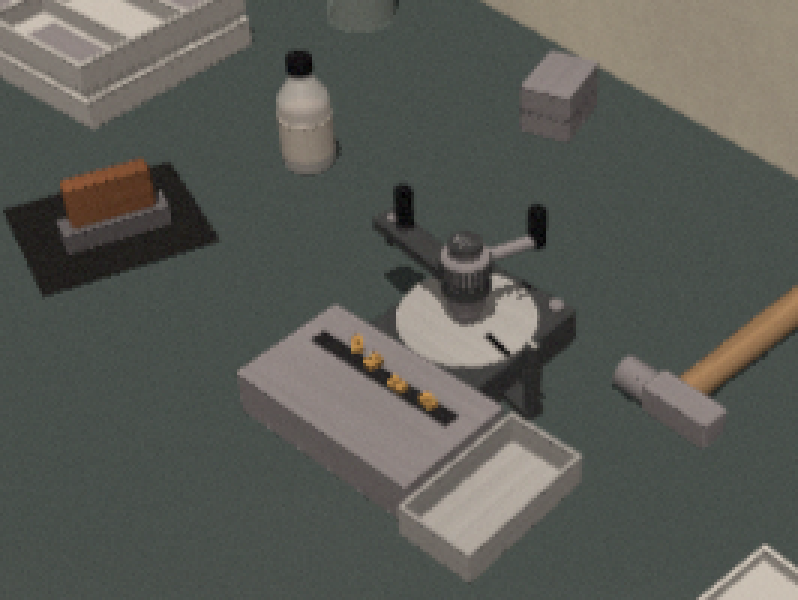

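The pictures show the plate corners in topf, starting upper left and going clockwise, at about (110,342), (437,304), (464,498) and (132,536). The chips lie along the strip, the strap is parked to the left (+y), the lever points up and the pan is on the right. The scraper stands on its mat, and the blank lies in the lower tray compartment with its lug to the right (world -y).

```bash
cat > fit.py <<'E'
from h import *
from scipy.optimize import least_squares
def rz(a): return np.array([[np.cos(a),-np.sin(a),0],[np.sin(a),np.cos(a),0],[0,0,1]])
def fit(obs,x0,z=0,free=False):
    # obs: list of (cam, local pts, px); common pose x,y,yaw
    def f(x): return np.concatenate([(w2p(n,np.array(L)@rz(x[2]).T+[x[0],x[1],z])-U).ravel() for n,L,U in obs])
    s=least_squares(f,x0,loss='soft_l1'); return s.x,np.round(f(s.x).reshape(-1,2),1)
E
python3 - <<'E'
from fit import *
T=lambda P:np.array(P)/4.2+[225,190]
S=lambda P:np.array(P)/3+[150,150]
C=[[.05,.085,.04],[.05,-.085,.04],[-.05,-.085,.04],[-.05,.085,.04]]
St=[[.015,.068,.04],[.015,-.068,.04]]
t=('top',C+St,T([[110,342],[437,304],[464,498],[132,536],[150,405],[415,375]]))
s=('side',C,S([[337,305],[503,408],[402,487],[238,374]]))
for o in([t],[s],[t,s]):
    x,r=fit(o,[.45,0,0]); print(x,r.tolist())
x=fit([t,s],[.45,0,0])[0]
for n in('top','side'):
    a=bot.camera(n); hsv=cv2.cvtColor(a,cv2.COLOR_RGB2HSV)
    # chips: yellow saturated
    m=cv2.inRange(hsv,(18,120,120),(35,255,255)); k,_,stt,ce=cv2.connectedComponentsWithStats(m)
    for i in range(1,k):
        if stt[i,4]>8:
            w=p2w(n,ce[i],.0445)[0]; print(n,'chip',stt[i,4],np.round((rz(x[2]).T@(w-[x[0],x[1],0]))*1000,1))
    for th in('scraper','blank'):
        r=bot.outline_of(n,th)
        if not r: print(n,th,'none');continue
        g=r[0]['region']; print(n,th,r[0]['score'],cv2.minAreaRect(np.argwhere(g)[:,::-1].astype(np.float32)))
        if th=='scraper':
            mo=g&(hsv[:,:,1]>120)&(hsv[:,:,0]<18); e=cv2.minAreaRect(np.argwhere(mo)[:,::-1].astype(np.float32)); print('  wood',e,mo.sum())
            if n=='top': b=cv2.boxPoints(e); print(np.round(p2w(n,np.r_[b,[e[0]]],.064),4))
        elif n=='top': b=cv2.boxPoints(cv2.minAreaRect(np.argwhere(g)[:,::-1].astype(np.float32))); print(np.round(p2w(n,np.r_[b,[b.mean(0)]],.014),4))
E
python3 - <<'E'
import cv2
a=cv2.imread('pics/top0.png'); b=cv2.imread('pics/side0.png')
import numpy as np
A=cv2.resize(a[260:335,105:180],None,fx=5,fy=5,interpolation=3); B=cv2.resize(a[280:315,420:495],None,fx=5,fy=5,interpolation=3)
C=cv2.resize(b[370:450,355:435],(375,375),interpolation=3); D=cv2.resize(b[195:255,150:230],(375,281),interpolation=3)
o=np.zeros((600,800,3),np.uint8); o[:375,:375]=A;o[380:555,:375]=B;o[:281,400:775]=D;o[285:600,400:775]=C[60:]
cv2.imwrite('pics/det.png',o)
E
```

```text
[0.49999369 0.01671155 0.12908917] [[-0.2, -0.2], [0.8, -0.4], [-0.0, 0.1], [-0.4, 0.4], [-0.1, 0.2], [0.1, -0.1]]
[0.49788579 0.0127024  0.11507304] [[-0.1, -0.8], [0.5, 0.2], [0.4, 1.0], [-1.2, -0.9]]
[0.49969233 0.01590496 0.12293794] [[0.3, -0.3], [1.4, -0.0], [0.3, 0.5], [-0.2, 0.3], [0.3, 0.1], [0.5, 0.2], [-0.7, -1.7], [0.2, -1.3], [0.5, -0.5], [-1.4, -1.8]]
top chip 14 [ 359.8 -595.1   44.5]
top chip 9 [ 348.5 -154.9   44.5]
top chip 26 [26.  37.4 44.5]
top chip 27 [20.  16.2 44.5]
top chip 25 [ 18.2 -41.   44.5]
top chip 26 [ 15.3 -14.4  44.5]
top scraper 0.75 ((144.29241943359375, 295.2710266113281), (19.05234146118164, 42.26426315307617), 15.068490028381348)
  wood ((141.06106567382812, 297.01593017578125), (13.67285442352295, 35.002506256103516), 14.620874404907227) 446
[[0.4484 0.3575 0.064 ]
 [0.5196 0.3412 0.064 ]
 [0.5129 0.3124 0.064 ]
 [0.4419 0.3288 0.064 ]
 [0.4806 0.3349 0.064 ]]
top blank 0.77 ((456.5, 298.9999694824219), (58.99999237060547, 5.999999046325684), 0.0)
[[ 0.4755 -0.2773  0.014 ]
 [ 0.4887 -0.2774  0.014 ]
 [ 0.4892 -0.4111  0.014 ]
 [ 0.4759 -0.4109  0.014 ]
 [ 0.4824 -0.3437  0.014 ]]
side scraper 0.71 ((185.55001831054688, 218.14999389648438), (24.033309936523438, 37.63109588623047), 71.56504821777344)
  wood ((185.60549926757812, 214.0183563232422), (15.708352088928223, 30.26731300354004), 73.3007583618164) 459
side blank 0.8 ((396.0174255371094, 407.2846374511719), (77.31948852539062, 10.889257431030273), 41.4964714050293)
```

View pics/det.png

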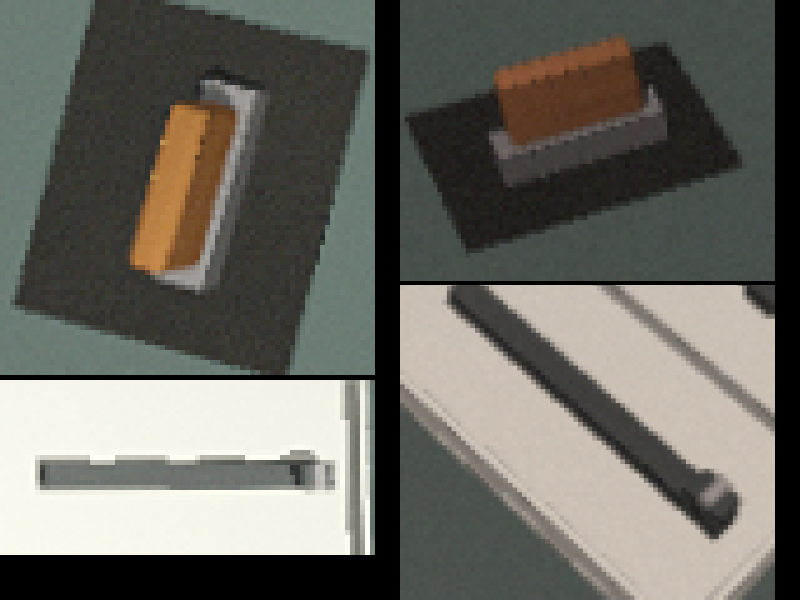

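Run:
```python
from fit import *
A=lambda P:np.array(P)/5+[105,260]
B=lambda P:(np.array(P)-[0,380])/5+[420,280]
D=lambda P:(np.array(P)-[400,0])/4.69+[150,195]
Cc=lambda P:(np.array(P)-[400,225])/4.69+[355,370]
h=.061
t=('top',[[.036,.009,h],[.036,-.009,h],[-.036,.009,h],[-.036,-.009,h]],A([[172,103],[208,105],[131,269],[167,274]]))
s=('side',[[-.045,-.012,0],[.045,-.012,0]],D([[505,186],[668,140]]))
for o in([t],[s],[t,s]): print(*fit(o,[.48,.33,-.2],.003))
t=('top',[[-.006,.065,.01],[.006,.065,.01],[-.006,-.065,.0165],[.006,-.065,.0165]],B([[46,488],[46,460],[333,488],[333,460]]))
s=('side',[[-.006,.065,.01],[-.006,-.065,0],[.006,-.065,0]],Cc([[450,291],[717,538],[740,512]]))
for o in([t],[s],[t,s]): print(*fit(o,[.48,-.34,0],.004))
m=('side',[[-.075,-.065,.003],[.075,-.065,.003]],D([[470,252],[742,162]]))
m2=('top',[[.075,.065,.003],[.075,-.065,.003],[-.075,.065,.003],[-.075,-.065,.003]],A([[95,-2],[370,50],[15,304],[290,374]]))
for o in([m2],[m,m2]): print('mat',*fit(o,[.48,.33,-.2]))
```

```text
[ 0.47947322  0.33956512 -0.20219613] [[-0.6 -0.8]
 [ 0.3  0.7]
 [-0.3 -0.4]
 [ 0.6  0.5]]
[ 0.47800882  0.33771294 -0.26276543] [[-0.3  0.1]
 [ 0.3 -0.1]]
[ 0.47899018  0.33947933 -0.21460691] [[-0.3 -0.6]
 [ 0.5  1. ]
 [-0.5 -0.3]
 [ 0.4  0.7]
 [ 0.2  0. ]
 [ 0.2 -1.1]]
[ 0.48292169 -0.34609966  0.00522886] [[-0.5 -0.1]
 [-0.6  0.1]
 [ 0.6 -0.1]
 [ 0.5  0.1]]
[ 0.48273252 -0.34752525  0.02796942] [[-0.9 -0.9]
 [ 0.6 -0.1]
 [ 0.1  0.7]]
[ 0.48317049 -0.34694579  0.0131047 ] [[-0.1  0.1]
 [-0.2  0.2]
 [ 1.  -0.4]
 [ 0.8 -0.3]
 [-0.6 -1.6]
 [ 0.1 -0.1]
 [-0.3  0.7]]
mat [ 0.48059249  0.35367431 -0.21104407] [[ 0.1 -3. ]
 [-0.1 -0.4]
 [-0.   0.9]
 [-0.   0.7]]
mat [ 0.47997967  0.35328179 -0.20958192] [[-0.5 -0.9]
 [ 0.4 -1. ]
 [ 0.2 -2.7]
 [ 0.  -0.1]
 [ 0.2  1.3]
 [ 0.2  1. ]]
```

```bash
cat >> h.py <<'E'
def plan(*pts):
    "each (x,y,z,yaw of tool y axis); prints row units from the present pose"
    o=bot.get_obs(); M=R.from_quat(o['tool_rot']).as_matrix(); p=np.array(o['eef_pos'])
    for q in pts:
        zt=np.array([0,0,-1.]); yt=np.array([np.cos(q[3]),np.sin(q[3]),0]); G=np.c_[np.cross(yt,zt),yt,zt]
        w=R.from_matrix(M.T@G).as_rotvec()/np.radians(5)
        print(q,'->',np.round(M.T@(np.array(q[:3])-p)/.05,3),'w',np.round(w,2))
FX=np.array([.4997,.0162]); FY=.124
def fx(x,y,z,dyaw=np.pi/2): 
    c,s=np.cos(FY),np.sin(FY); return (FX[0]+c*x-s*y,FX[1]+s*x+c*y,z,FY+dyaw)
E
python3 - <<'E'
from h import *
a=np.pi/2-.21
plan((.479,.3393,.13,a),(.479,.3393,.048,a))
E
```

```text
(0.479, 0.3393, 0.13, 1.3607963267948966) -> [-5.656  0.288  2.401] w [ 0.    0.   -2.77]
(0.479, 0.3393, 0.048, 1.3607963267948966) -> [-5.656  0.288  4.041] w [ 0.    0.   -2.77]
```

>>> drive_tool --rows '[{"dx":-1,"dz":0.4,"wz":-1,"hand":85},{"dx":-2,"dy":0.1,"dz":0.8,"wz":-2,"hand":85},{"dx":-3,"dy":0.1,"dz":1.2,"wz":-2.77,"hand":60},{"dx":-4,"dy":0.2,"dz":1.6,"wz":-2.77,"hand":60},{"dx":-5,"dy":0.25,"dz":2,"wz":-2.77,"hand":60},{"dx":-5.66,"dy":0.29,"dz":2.4,"wz":-2.77,"hand":60},{"dx":-5.66,"dy":0.29,"dz":2.4,"wz":-2.77,"hand":60},{"dx":-5.66,"dy":0.29,"dz":2.4,"wz":-2.77,"hand":60},{"dx":-5.66,"dy":0.29,"dz":2.8,"wz":-2.77,"hand":60},{"dx":-5.66,"dy":0.29,"dz":3.2,"wz":-2.77,"hand":60},{"dx":-5.66,"dy":0.29,"dz":3.6,"wz":-2.77,"hand":60},{"dx":-5.66,"dy":0.29,"dz":4.03,"wz":-2.77,"hand":60},{"dx":-5.66,"dy":0.29,"dz":4.03,"wz":-2.77,"hand":60},{"dx":-5.66,"dy":0.29,"dz":4.03,"wz":-2.77,"hand":60}]'

```text
invalid input at $.rows[0]: expected keys dx, dy, dz, wx, wy, wz, hand
```

Run:
```python
from h import *
st(); a=save('top','t1');b=save('side','s1')
o=np.zeros((600,800,3),np.uint8)
o[:400,:400]=cv2.resize(a[240:340,95:195],(400,400)); o[:400,400:]=cv2.resize(b[160:260,140:240],(400,400))
cv2.imwrite('pics/g1.png',o[:400,:,::-1])
```

```text
t 1.6 p [0.2183 0.4498 0.25  ] 
 [[-0.9    0.437  0.   ]
 [ 0.437  0.9    0.   ]
 [-0.     0.    -1.   ]] w 0.08541855685902161 gf 0.0 F [-0.3  0.1 -0.1]
```

View pics/g1.png

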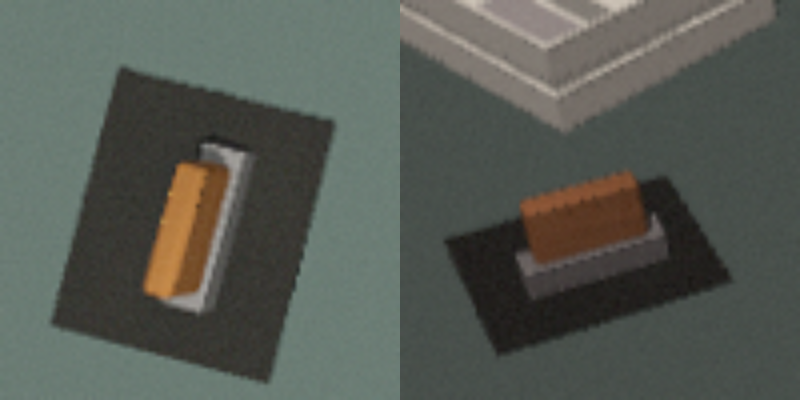

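The move was refused because every row needs all the keys. The picture shows the scraper untouched, so I'll send the move again.

>>> drive_tool --rows '[{"dx":-1,"dy":0,"dz":0.4,"wx":0,"wy":0,"wz":-1,"hand":60},{"dx":-2,"dy":0.1,"dz":0.8,"wx":0,"wy":0,"wz":-2,"hand":60},{"dx":-3,"dy":0.1,"dz":1.2,"wx":0,"wy":0,"wz":-2.77,"hand":60},{"dx":-4,"dy":0.2,"dz":1.6,"wx":0,"wy":0,"wz":-2.77,"hand":60},{"dx":-5,"dy":0.25,"dz":2,"wx":0,"wy":0,"wz":-2.77,"hand":60},{"dx":-5.65,"dy":0.28,"dz":2.4,"wx":0,"wy":0,"wz":-2.77,"hand":60},{"dx":-5.65,"dy":0.28,"dz":2.4,"wx":0,"wy":0,"wz":-2.77,"hand":60},{"dx":-5.65,"dy":0.28,"dz":2.4,"wx":0,"wy":0,"wz":-2.77,"hand":60},{"dx":-5.65,"dy":0.28,"dz":2.8,"wx":0,"wy":0,"wz":-2.77,"hand":60},{"dx":-5.65,"dy":0.28,"dz":3.2,"wx":0,"wy":0,"wz":-2.77,"hand":60},{"dx":-5.65,"dy":0.28,"dz":3.6,"wx":0,"wy":0,"wz":-2.77,"hand":60},{"dx":-5.65,"dy":0.28,"dz":4.03,"wx":0,"wy":0,"wz":-2.77,"hand":60},{"dx":-5.65,"dy":0.28,"dz":4.03,"wx":0,"wy":0,"wz":-2.77,"hand":60},{"dx":-5.65,"dy":0.28,"dz":4.03,"wx":0,"wy":0,"wz":-2.77,"hand":60}]'

```text
clock: 3.1
eef_pos: [0.4777, 0.3401, 0.0495]
tool_rot: [0.104, 0.995, 0.0, 0.0]
ft_force: [-0.0, 0.3, 0.1]
grip_width: 0.0602
grasp_force: 0.0
```

Run:
```python
from h import *
st(); a=save('top','t2');b=save('side','s2')
o=np.zeros((400,800,3),np.uint8)
o[:400,:400]=cv2.resize(a[240:340,95:195],(400,400)); o[:400,400:]=cv2.resize(b[160:260,140:240],(400,400))
cv2.imwrite('pics/g2.png',o[:400,:,::-1])
```

```text
t 3.1 p [0.4777 0.3401 0.0495] 
 [[-0.978  0.207  0.   ]
 [ 0.207  0.978  0.   ]
 [-0.     0.    -1.   ]] w 0.060229920967774964 gf 0.0 F [-0.   0.3  0.1]
```

View pics/g2.png

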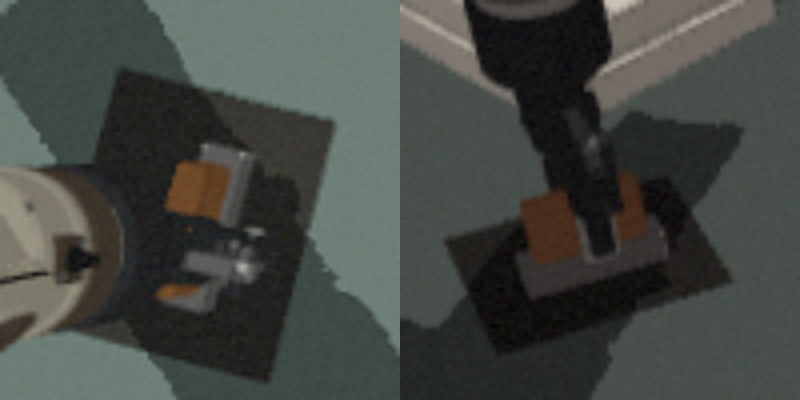

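The fingers straddle the handle, with the side view showing it centred, so I'll close and lift.

>>> drive_tool --rows '[{"dx":0,"dy":0,"dz":0.02,"wx":0,"wy":0,"wz":0,"hand":10},{"dx":0,"dy":0,"dz":0.02,"wx":0,"wy":0,"wz":0,"hand":10},{"dx":0,"dy":0,"dz":0.02,"wx":0,"wy":0,"wz":0,"hand":10},{"dx":0,"dy":0,"dz":0.02,"wx":0,"wy":0,"wz":0,"hand":10},{"dx":0,"dy":0,"dz":0.02,"wx":0,"wy":0,"wz":0,"hand":10},{"dx":0,"dy":0,"dz":0.02,"wx":0,"wy":0,"wz":0,"hand":10},{"dx":0,"dy":0,"dz":0.02,"wx":0,"wy":0,"wz":0,"hand":10},{"dx":0,"dy":0,"dz":-0.4,"wx":0,"wy":0,"wz":0,"hand":10},{"dx":0,"dy":0,"dz":-0.9,"wx":0,"wy":0,"wz":0,"hand":10},{"dx":0,"dy":0,"dz":-1.6,"wx":0,"wy":0,"wz":0,"hand":10},{"dx":0,"dy":0,"dz":-1.6,"wx":0,"wy":0,"wz":0,"hand":10}]'

```text
clock: 4.3
eef_pos: [0.4809, 0.3406, 0.1329]
tool_rot: [0.105, 0.994, 0.003, 0.003]
ft_force: [0.9, 1.0, -0.3]
grip_width: 0.017
grasp_force: 58.8
```

Run:
```python
from h import *
st(); plan(fx(.004,.073,.13),fx(.004,.073,.0855),fx(.004,-.098,.0855),fx(.004,-.098,.13))
```

```text
t 4.3 p [0.4809 0.3406 0.1329] 
 [[-0.978  0.209  0.006]
 [ 0.209  0.978  0.004]
 [-0.005  0.006 -1.   ]] w 0.016961676861018113 gf 58.78783464431763 F [ 0.9  1.  -0.3]
(np.float64(0.49464046681451435), np.float64(0.08913422464073344), 0.13, 1.6947963267948967) -> [-1.318 -4.862  0.037] w [ 0.05  0.07 -3.83]
(np.float64(0.49464046681451435), np.float64(0.08913422464073344), 0.0855, 1.6947963267948967) -> [-1.314 -4.868  0.927] w [ 0.05  0.07 -3.83]
(np.float64(0.5157901697908809), np.float64(-0.080552810998444), 0.0855, 1.6947963267948967) -> [-2.435 -8.098  0.914] w [ 0.05  0.07 -3.83]
(np.float64(0.5157901697908809), np.float64(-0.080552810998444), 0.13, 1.6947963267948967) -> [-2.44  -8.093  0.024] w [ 0.05  0.07 -3.83]
```

>>> drive_tool --rows '[{"dx":-0.3,"dy":-0.8,"dz":0,"wx":0,"wy":0,"wz":-1,"hand":10},{"dx":-0.5,"dy":-1.6,"dz":0,"wx":0,"wy":0,"wz":-2,"hand":10},{"dx":-0.8,"dy":-2.4,"dz":0,"wx":0,"wy":0,"wz":-3,"hand":10},{"dx":-1,"dy":-3.2,"dz":0,"wx":0,"wy":0,"wz":-3.83,"hand":10},{"dx":-1.2,"dy":-4,"dz":0,"wx":0,"wy":0,"wz":-3.83,"hand":10},{"dx":-1.32,"dy":-4.6,"dz":0,"wx":0,"wy":0,"wz":-3.83,"hand":10},{"dx":-1.32,"dy":-4.86,"dz":0,"wx":0,"wy":0,"wz":-3.83,"hand":10},{"dx":-1.32,"dy":-4.86,"dz":0,"wx":0,"wy":0,"wz":-3.83,"hand":10},{"dx":-1.32,"dy":-4.86,"dz":0,"wx":0,"wy":0,"wz":-3.83,"hand":10}]'

```text
clock: 5.2
eef_pos: [0.4922, 0.0882, 0.128]
tool_rot: [-0.062, 0.998, 0.0, -0.0]
ft_force: [0.4, 0.1, -0.9]
grip_width: 0.0174
grasp_force: 59.0
```

Run:
```python
from h import *
st(); b=bot.camera('side');a=bot.camera('top'); st();plan(fx(.004,.073,.0865),fx(.004,-.098,.0865))
o=np.zeros((500,800,3),np.uint8)
o[:,:400]=cv2.resize(a[190:315,240:340],(400,500)); o[:,400:]=cv2.resize(b[190:315,230:330],(400,500))
cv2.imwrite('pics/g3.png',o[:,:,::-1])
```

```text
t 5.2 p [0.4922 0.0882 0.128 ] 
 [[-0.992 -0.124 -0.001]
 [-0.124  0.992  0.001]
 [ 0.001  0.001 -1.   ]] w 0.017426418965802933 gf 59.02346849441528 F [ 0.4  0.1 -0.9]
t 5.3 p [0.4925 0.089  0.1282] 
 [[-0.992 -0.126 -0.   ]
 [-0.126  0.992  0.   ]
 [ 0.     0.    -1.   ]] w 0.017303410443839835 gf 59.023311138153076 F [-0.7 -0.1 -1.5]
(np.float64(0.49464046681451435), np.float64(0.08913422464073344), 0.0865, 1.6947963267948967) -> [-0.044 -0.002  0.835] w [ 0.01 -0.    0.02]
(np.float64(0.5157901697908809), np.float64(-0.080552810998444), 0.0865, 1.6947963267948967) -> [-0.037 -3.422  0.833] w [ 0.01 -0.    0.02]
```

View pics/g3.png

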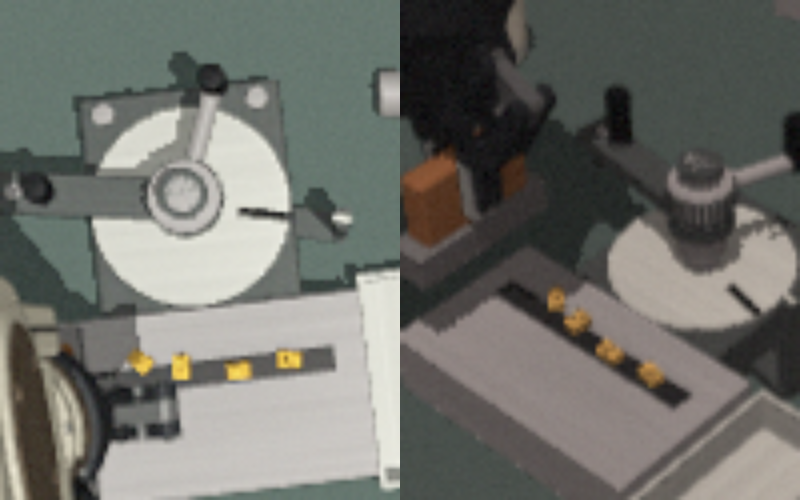

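The scraper hangs level over the plate's +y end, clear of the chips; the nearest is at (140,362) in g3. I'll lower it.

>>> drive_tool --rows '[{"dx":-0.04,"dy":0,"dz":0.3,"wx":0,"wy":0,"wz":0,"hand":10},{"dx":-0.04,"dy":0,"dz":0.55,"wx":0,"wy":0,"wz":0,"hand":10},{"dx":-0.04,"dy":0,"dz":0.75,"wx":0,"wy":0,"wz":0,"hand":10},{"dx":-0.04,"dy":0,"dz":0.82,"wx":0,"wy":0,"wz":0,"hand":10},{"dx":-0.04,"dy":0,"dz":0.83,"wx":0,"wy":0,"wz":0,"hand":10},{"dx":-0.04,"dy":0,"dz":0.83,"wx":0,"wy":0,"wz":0,"hand":10},{"dx":-0.04,"dy":0,"dz":0.83,"wx":0,"wy":0,"wz":0,"hand":10}]'

```text
clock: 6.0
eef_pos: [0.4949, 0.0881, 0.0876]
tool_rot: [-0.062, 0.998, 0.0, 0.001]
ft_force: [0.5, -0.2, -1.7]
grip_width: 0.0174
grasp_force: 59.0
```

>>> drive_tool --rows '[{"dx":0,"dy":-0.05,"dz":0.025,"wx":0,"wy":0,"wz":0,"hand":10},{"dx":0,"dy":-0.2,"dz":0.025,"wx":0,"wy":0,"wz":0,"hand":10},{"dx":0,"dy":-0.4,"dz":0.025,"wx":0,"wy":0,"wz":0,"hand":10},{"dx":0,"dy":-0.6,"dz":0.025,"wx":0,"wy":0,"wz":0,"hand":10},{"dx":0,"dy":-0.8,"dz":0.025,"wx":0,"wy":0,"wz":0,"hand":10},{"dx":0,"dy":-1,"dz":0.025,"wx":0,"wy":0,"wz":0,"hand":10},{"dx":0,"dy":-1.2,"dz":0.025,"wx":0,"wy":0,"wz":0,"hand":10},{"dx":0,"dy":-1.4,"dz":0.025,"wx":0,"wy":0,"wz":0,"hand":10},{"dx":0,"dy":-1.6,"dz":0.025,"wx":0,"wy":0,"wz":0,"hand":10},{"dx":0,"dy":-1.8,"dz":0.025,"wx":0,"wy":0,"wz":0,"hand":10},{"dx":0,"dy":-2,"dz":0.025,"wx":0,"wy":0,"wz":0,"hand":10},{"dx":0,"dy":-2.2,"dz":0.025,"wx":0,"wy":0,"wz":0,"hand":10},{"dx":0,"dy":-2.4,"dz":0.025,"wx":0,"wy":0,"wz":0,"hand":10},{"dx":0,"dy":-2.6,"dz":0.025,"wx":0,"wy":0,"wz":0,"hand":10},{"dx":0,"dy":-2.8,"dz":0.025,"wx":0,"wy":0,"wz":0,"hand":10},{"dx":0,"dy":-3,"dz":0.025,"wx":0,"wy":0,"wz":0,"hand":10},{"dx":0,"dy":-3.2,"dz":0.025,"wx":0,"wy":0,"wz":0,"hand":10},{"dx":0,"dy":-3.4,"dz":0.025,"wx":0,"wy":0,"wz":0,"hand":10},{"dx":0,"dy":-3.4,"dz":0.025,"wx":0,"wy":0,"wz":0,"hand":10}]'

```text
clock: 7.9
eef_pos: [0.5158, -0.0821, 0.0858]
tool_rot: [-0.061, 0.998, -0.0, 0.0]
ft_force: [0.5, -0.5, -0.9]
grip_width: 0.0174
grasp_force: 59.1
```

```bash
cat > chips.py <<'E'
from fit import *
for n in('top','side'):
    a=bot.camera(n); hsv=cv2.cvtColor(a,cv2.COLOR_RGB2HSV)
    m=cv2.inRange(hsv,(18,110,90),(35,255,255)); k,_,s,ce=cv2.connectedComponentsWithStats(m)
    for i in range(1,k):
        if s[i,4]>4:
            w=p2w(n,ce[i],.012)[0]; f=rz(FY).T@(w-[*FX,0])*1000
            if abs(f[0])<120: print(n,'px',ce[i].round(),s[i,4],'fix',np.round(f,1))
E
python3 - <<'E'
from h import *
st(); import chips
E
```

```text
t 7.9 p [ 0.5158 -0.0821  0.0858] 
 [[-0.993 -0.122  0.   ]
 [-0.122  0.993 -0.   ]
 [-0.    -0.    -1.   ]] w 0.0173967719819336 gf 59.09962177276611 F [ 0.5 -0.5 -0.9]
```

>>> drive_tool --rows '[{"dx":0,"dy":0,"dz":-0.3,"wx":0,"wy":0,"wz":0,"hand":10},{"dx":0,"dy":0,"dz":-0.9,"wx":0,"wy":0,"wz":0,"hand":10},{"dx":0,"dy":0.8,"dz":-1,"wx":0,"wy":0,"wz":0,"hand":10},{"dx":0,"dy":1.6,"dz":-1,"wx":0,"wy":0,"wz":0,"hand":10},{"dx":0,"dy":2.4,"dz":-1,"wx":0,"wy":0,"wz":0,"hand":10},{"dx":0,"dy":3.2,"dz":-1,"wx":0,"wy":0,"wz":0,"hand":10},{"dx":0,"dy":4,"dz":-1,"wx":0,"wy":0,"wz":0,"hand":10},{"dx":0,"dy":4,"dz":-1,"wx":0,"wy":0,"wz":0,"hand":10}]'

```text
clock: 8.8
eef_pos: [0.4898, 0.1225, 0.1359]
tool_rot: [-0.066, 0.998, 0.001, 0.0]
ft_force: [0.4, -0.3, -1.9]
grip_width: 0.0175
grasp_force: 59.4
```

Run:
```python
from h import *
st(); import chips
a=np.pi/2-.21
plan((.479,.345,.13,a),(.479,.345,.0485,a))
```

```text
t 8.8 p [0.4898 0.1225 0.1359] 
 [[-0.991 -0.131  0.   ]
 [-0.131  0.991  0.002]
 [-0.     0.002 -1.   ]] w 0.01750655348415473 gf 59.36743676662445 F [ 0.4 -0.3 -1.9]
top px [342. 270.] 17 fix [  30.5 -110.    12. ]
top px [337. 275.] 22 fix [ 21.5 -98.6  12. ]
top px [340. 284.] 20 fix [   2.3 -101.8   12. ]
(0.479, 0.345, 0.13, 1.3607963267948966) -> [-0.353  4.513  0.113] w [-0.   -0.    3.87]
(0.479, 0.345, 0.0485, 1.3607963267948966) -> [-0.353  4.514  1.743] w [-0.   -0.    3.87]
```

>>> drive_tool --rows '[{"dx":-0.1,"dy":0.8,"dz":0,"wx":0,"wy":0,"wz":1,"hand":10},{"dx":-0.2,"dy":1.6,"dz":0,"wx":0,"wy":0,"wz":2,"hand":10},{"dx":-0.3,"dy":2.4,"dz":0,"wx":0,"wy":0,"wz":3,"hand":10},{"dx":-0.35,"dy":3.2,"dz":0,"wx":0,"wy":0,"wz":3.87,"hand":10},{"dx":-0.35,"dy":4,"dz":0,"wx":0,"wy":0,"wz":3.87,"hand":10},{"dx":-0.35,"dy":4.5,"dz":0,"wx":0,"wy":0,"wz":3.87,"hand":10},{"dx":-0.35,"dy":4.5,"dz":0,"wx":0,"wy":0,"wz":3.87,"hand":10},{"dx":-0.35,"dy":4.5,"dz":0,"wx":0,"wy":0,"wz":3.87,"hand":10}]'

```text
clock: 9.7
eef_pos: [0.4804, 0.3422, 0.1353]
tool_rot: [0.107, 0.994, -0.001, -0.0]
ft_force: [-0.2, 0.2, -1.8]
grip_width: 0.0173
grasp_force: 59.6
```

Run:
```python
from h import *
st(); import chips
a=np.pi/2-.21
plan((.479,.345,.13,a),(.479,.345,.0485,a))
b=bot.camera('side');a=bot.camera('top')
o=np.zeros((500,800,3),np.uint8)
o[:,:400]=cv2.resize(a[215:315,275:355],(400,500)); o[:,400:]=cv2.resize(b[255:355,265:345],(400,500))
cv2.imwrite('pics/g4.png',o[:,:,::-1])
```

```text
t 9.7 p [0.4804 0.3422 0.1353] 
 [[-0.977  0.212 -0.001]
 [ 0.212  0.977 -0.001]
 [ 0.    -0.001 -1.   ]] w 0.017277248339798018 gf 59.59134221076965 F [-0.2  0.2 -1.8]
top px [342. 270.] 16 fix [  30.2 -109.8   12. ]
top px [337. 275.] 21 fix [ 21.7 -98.4  12. ]
top px [340. 284.] 20 fix [   2.3 -101.8   12. ]
(0.479, 0.345, 0.13, 1.3607963267948966) -> [0.045 0.065 0.11 ] w [-0.01 -0.01 -0.06]
(0.479, 0.345, 0.0485, 1.3607963267948966) -> [0.044 0.067 1.74 ] w [-0.01 -0.01 -0.06]
```

View pics/g4.png

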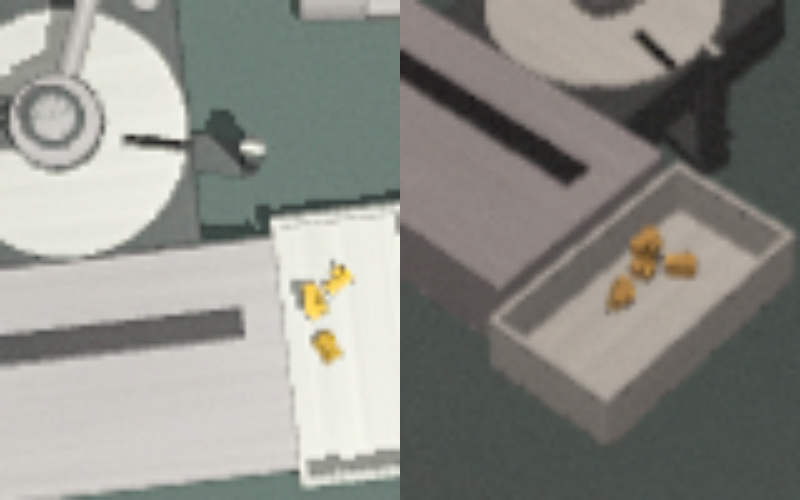

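All four chips are in the pan; the side view shows them near (645,243), (643,268), (681,264) and (621,293). Now I'll set the scraper down.

>>> drive_tool --rows '[{"dx":0.04,"dy":0.06,"dz":0.6,"wx":0,"wy":0,"wz":0,"hand":10},{"dx":0.04,"dy":0.06,"dz":1.2,"wx":0,"wy":0,"wz":0,"hand":10},{"dx":0.04,"dy":0.06,"dz":1.5,"wx":0,"wy":0,"wz":0,"hand":10},{"dx":0.04,"dy":0.06,"dz":1.65,"wx":0,"wy":0,"wz":0,"hand":10},{"dx":0.04,"dy":0.06,"dz":1.71,"wx":0,"wy":0,"wz":0,"hand":10},{"dx":0.04,"dy":0.06,"dz":1.74,"wx":0,"wy":0,"wz":0,"hand":10},{"dx":0.04,"dy":0.06,"dz":1.74,"wx":0,"wy":0,"wz":0,"hand":10},{"dx":0.04,"dy":0.06,"dz":1.74,"wx":0,"wy":0,"wz":0,"hand":10}]'

```text
clock: 10.7
eef_pos: [0.4796, 0.3469, 0.0498]
tool_rot: [0.107, 0.994, 0.001, 0.001]
ft_force: [-0.3, -0.0, -0.9]
grip_width: 0.0173
grasp_force: 59.6
```

>>> drive_tool --rows '[{"dx":0,"dy":0,"dz":0.01,"wx":0,"wy":0,"wz":0,"hand":10},{"dx":0,"dy":0,"dz":0.02,"wx":0,"wy":0,"wz":0,"hand":10},{"dx":0,"dy":0,"dz":0.03,"wx":0,"wy":0,"wz":0,"hand":10},{"dx":0,"dy":0,"dz":0.03,"wx":0,"wy":0,"wz":0,"hand":10}]'

```text
clock: 11.1
eef_pos: [0.4792, 0.3468, 0.0484]
tool_rot: [0.107, 0.994, 0.0, 0.0]
ft_force: [-0.8, -1.2, 4.8]
grip_width: 0.0174
grasp_force: 60.6
```

>>> drive_tool --rows '[{"dx":0,"dy":0,"dz":0,"wx":0,"wy":0,"wz":0,"hand":40},{"dx":0,"dy":0,"dz":0,"wx":0,"wy":0,"wz":0,"hand":50},{"dx":0,"dy":0,"dz":0,"wx":0,"wy":0,"wz":0,"hand":50},{"dx":0,"dy":0,"dz":0,"wx":0,"wy":0,"wz":0,"hand":50},{"dx":0,"dy":0,"dz":-0.3,"wx":0,"wy":0,"wz":0,"hand":50},{"dx":0,"dy":0,"dz":-1,"wx":0,"wy":0,"wz":0,"hand":50},{"dx":0,"dy":0,"dz":-2,"wx":0,"wy":0,"wz":0,"hand":50},{"dx":0,"dy":0,"dz":-3,"wx":0,"wy":0,"wz":0,"hand":50},{"dx":0,"dy":0,"dz":-3,"wx":0,"wy":0,"wz":0,"hand":50}]'

```text
clock: 12.0
eef_pos: [0.4826, 0.3492, 0.2058]
tool_rot: [0.107, 0.994, 0.005, 0.006]
ft_force: [0.9, -0.1, 0.1]
grip_width: 0.0499
grasp_force: 0.0
```

Run:
```python
from h import *
st()
print(np.round(bot.get_obs()['joint_pos'],2))
for n in('top','side'): print([(round(r['score'],2),np.round(r['extent'])) for r in bot.look_for(n,'scraper')[:1]])
# blank yaw 0.01; tool y along world x: yaw 0.01 or 0.01+pi
for y in (.01,.01-np.pi): plan((.483,-.351,.15,y),(.483,-.351,.028,y))
```

```text
t 12.0 p [0.4826 0.3492 0.2058] 
 [[-0.977  0.212  0.013]
 [ 0.212  0.977  0.009]
 [-0.01   0.012 -1.   ]] w 0.049918715543096286 gf 0.0 F [ 0.9 -0.1  0.1]
[0.63 0.44 0.17 1.29 0.   0.84]
[(0.6, array([129., 299.,  29.,  49.]))]
[(0.84, array([181., 192.,  37.,  28.]))]
(0.483, -0.351, 0.15, 0.01) -> [ -3.019 -13.634   0.947] w [ 0.05  0.   15.44]
(0.483, -0.351, 0.028, 0.01) -> [ -3.013 -13.642   3.387] w [ 0.05  0.   15.44]
(0.483, -0.351, 0.15, -3.1315926535897933) -> [ -3.019 -13.634   0.947] w [ -0.     0.06 -20.56]
(0.483, -0.351, 0.028, -3.1315926535897933) -> [ -3.013 -13.642   3.387] w [ -0.     0.06 -20.56]
```

Run:
```python
from h import *
for n in('top','side'):
    a=bot.camera(n); h=cv2.cvtColor(a,cv2.COLOR_RGB2HSV); m=cv2.inRange(h,(3,110,60),(17,255,255)); k,_,s,c=cv2.connectedComponentsWithStats(m)
    for i in range(1,k):
        if s[i,4]>60: print(n,c[i].round(1),s[i])
    print([(round(r['score'],2),np.round(r['extent'])) for r in bot.look_for(n,'scraper')[:4]])
b=cv2.resize(bot.camera('side')[140:260,130:250],(600,600)); cv2.imwrite('pics/g5.png',b[:,:,::-1])
```

```text
top [484.4 118. ] [ 440   97   94   40 2592]
top [139. 297.] [129 280  21  35 468]
[(0.62, array([142., 297.,  24.,  43.])), (0.15, array([287., 228.,  17.,  44.]))]
side [184.4 213.5] [169 203  32  22 470]
side [410.  255.4] [377 231  65  50 730]
side [562.2 304.9] [ 503  258  122   89 4397]
[(0.57, array([187., 219.,  38.,  30.])), (0.45, array([410., 398., 140., 127.]))]
```

View pics/g5.png

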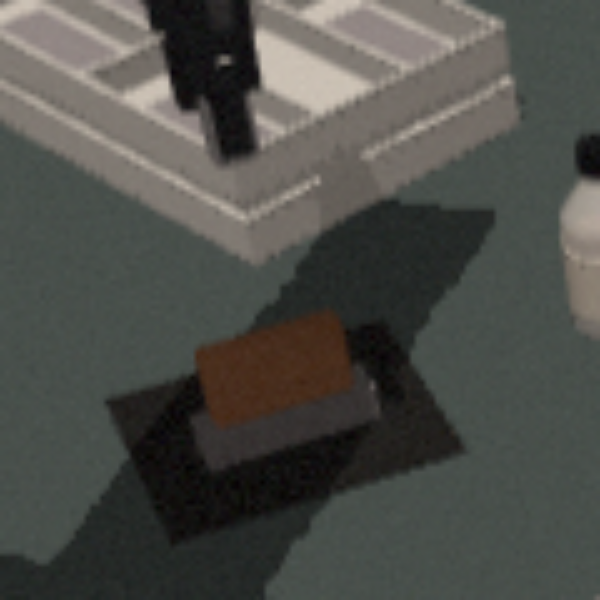

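The scraper stands upright on its mat, around (290,390) in the crop. Next the arm goes to the blank.

>>> drive_tool --rows '[{"dx":-0.2,"dy":-0.9,"dz":0,"wx":0,"wy":0,"wz":1,"hand":40},{"dx":-0.4,"dy":-1.8,"dz":0,"wx":0,"wy":0,"wz":2,"hand":40},{"dx":-0.6,"dy":-2.7,"dz":0,"wx":0,"wy":0,"wz":3,"hand":40},{"dx":-0.8,"dy":-3.6,"dz":0,"wx":0,"wy":0,"wz":4,"hand":40},{"dx":-1,"dy":-4.5,"dz":0,"wx":0,"wy":0,"wz":5,"hand":40},{"dx":-1.2,"dy":-5.4,"dz":0,"wx":0,"wy":0,"wz":6,"hand":40},{"dx":-1.4,"dy":-6.3,"dz":0,"wx":0,"wy":0,"wz":7,"hand":40},{"dx":-1.6,"dy":-7.2,"dz":0,"wx":0,"wy":0,"wz":8,"hand":40},{"dx":-1.8,"dy":-8.1,"dz":0,"wx":0,"wy":0,"wz":9,"hand":40},{"dx":-2,"dy":-9,"dz":0,"wx":0,"wy":0,"wz":10,"hand":40},{"dx":-2.2,"dy":-9.9,"dz":0,"wx":0,"wy":0,"wz":11,"hand":35},{"dx":-2.4,"dy":-10.8,"dz":0,"wx":0,"wy":0,"wz":12,"hand":35},{"dx":-2.6,"dy":-11.7,"dz":0,"wx":0,"wy":0,"wz":13,"hand":35},{"dx":-2.8,"dy":-12.6,"dz":0,"wx":0,"wy":0,"wz":14,"hand":35},{"dx":-3,"dy":-13.3,"dz":0,"wx":0,"wy":0,"wz":15,"hand":35},{"dx":-3.01,"dy":-13.64,"dz":0.4,"wx":0,"wy":0,"wz":15.44,"hand":35},{"dx":-3.01,"dy":-13.64,"dz":0.9,"wx":0,"wy":0,"wz":15.44,"hand":35},{"dx":-3.01,"dy":-13.64,"dz":0.9,"wx":0,"wy":0,"wz":15.44,"hand":35},{"dx":-3.01,"dy":-13.64,"dz":0.9,"wx":0,"wy":0,"wz":15.44,"hand":35}]'

```text
clock: 14.25
eef_pos: [0.4806, -0.3512, 0.1511]
tool_rot: [0.704, 0.711, -0.0, -0.002]
ft_force: [0.2, -0.3, 0.3]
grip_width: 0.0351
grasp_force: 0.0
```

Run:
```python
from h import *
st(); print(np.round(bot.get_obs()['joint_pos'],2)); bot.camera('top');
plan((.483,-.351,.06,.01),(.483,-.351,.027,.01))
```

```text
t 14.25 p [ 0.4806 -0.3512  0.1511] 
 [[-0.01   1.    -0.003]
 [ 1.     0.01   0.002]
 [ 0.002 -0.003 -1.   ]] w 0.03509123348788034 gf 0.0 F [ 0.2 -0.3  0.3]
[-0.63  0.49  0.1   1.19  0.    0.93]
(0.483, -0.351, 0.06, 0.01) -> [0.01  0.03  1.847] w [-0.01 -0.01  0.01]
(0.483, -0.351, 0.027, 0.01) -> [0.009 0.031 2.507] w [-0.01 -0.01  0.01]
```

>>> drive_tool --rows '[{"dx":0.01,"dy":0.03,"dz":0.6,"wx":0,"wy":0,"wz":0,"hand":35},{"dx":0.01,"dy":0.03,"dz":1.2,"wx":0,"wy":0,"wz":0,"hand":35},{"dx":0.01,"dy":0.03,"dz":1.7,"wx":0,"wy":0,"wz":0,"hand":35},{"dx":0.01,"dy":0.03,"dz":2.1,"wx":0,"wy":0,"wz":0,"hand":35},{"dx":0.01,"dy":0.03,"dz":2.4,"wx":0,"wy":0,"wz":0,"hand":35},{"dx":0.01,"dy":0.03,"dz":2.52,"wx":0,"wy":0,"wz":0,"hand":35},{"dx":0.01,"dy":0.03,"dz":2.52,"wx":0,"wy":0,"wz":0,"hand":35},{"dx":0.01,"dy":0.03,"dz":2.52,"wx":0,"wy":0,"wz":0,"hand":35}]'

```text
clock: 15.1
eef_pos: [0.484, -0.3518, 0.0277]
tool_rot: [0.703, 0.711, 0.0, 0.001]
ft_force: [2.0, -0.2, -0.1]
grip_width: 0.0352
grasp_force: 0.0
```

Run:
```python
from h import *
st(); a=bot.camera('top');b=bot.camera('side')
o=np.zeros((450,800,3),np.uint8)
o[:,:400]=cv2.resize(a[255:345,410:490],(400,450)); o[:,400:]=cv2.resize(b[355:445,355:435],(400,450))
cv2.imwrite('pics/g6.png',o[:,:,::-1])
```

```text
t 15.1 p [ 0.484  -0.3518  0.0277] 
 [[-0.01   1.     0.002]
 [ 1.     0.01  -0.001]
 [-0.001  0.002 -1.   ]] w 0.035220985227338575 gf 0.0 F [ 2.  -0.2 -0.1]
```

>>> drive_tool --rows '[{"dx":0,"dy":0,"dz":0,"wx":0,"wy":0,"wz":0,"hand":20},{"dx":0,"dy":0,"dz":0,"wx":0,"wy":0,"wz":0,"hand":12},{"dx":0,"dy":0,"dz":0,"wx":0,"wy":0,"wz":0,"hand":5},{"dx":0,"dy":0,"dz":0,"wx":0,"wy":0,"wz":0,"hand":5},{"dx":0,"dy":0,"dz":0,"wx":0,"wy":0,"wz":0,"hand":5},{"dx":0,"dy":0,"dz":0,"wx":0,"wy":0,"wz":0,"hand":5},{"dx":0,"dy":0,"dz":0,"wx":0,"wy":0,"wz":0,"hand":5}]'

```text
clock: 15.9
eef_pos: [0.4832, -0.3517, 0.0272]
tool_rot: [0.704, 0.711, 0.0, 0.001]
ft_force: [-1.1, 0.3, 6.3]
grip_width: 0.0099
grasp_force: 59.3
```

>>> drive_tool --rows '[{"dx":0,"dy":0,"dz":-0.05,"wx":0,"wy":0,"wz":0,"hand":5},{"dx":0,"dy":0,"dz":-0.1,"wx":0,"wy":0,"wz":0,"hand":5},{"dx":0,"dy":0,"dz":-0.15,"wx":0,"wy":0,"wz":0,"hand":5},{"dx":0,"dy":0,"dz":-0.2,"wx":0,"wy":0,"wz":0,"hand":5},{"dx":0,"dy":0,"dz":-0.2,"wx":0,"wy":0,"wz":0,"hand":5},{"dx":0,"dy":0,"dz":-0.2,"wx":0,"wy":0,"wz":0,"hand":5}]'

```text
clock: 16.5
eef_pos: [0.4829, -0.3514, 0.0363]
tool_rot: [0.704, 0.711, 0.0, 0.0]
ft_force: [0.1, 0.7, -1.8]
grip_width: 0.0096
grasp_force: 58.6
```

Run:
```python
from h import *
st(); a=bot.camera('top');b=bot.camera('side')
o=np.zeros((450,800,3),np.uint8)
o[:,:400]=cv2.resize(a[255:345,410:490],(400,450)); o[:,400:]=cv2.resize(b[355:445,355:435],(400,450))
cv2.imwrite('pics/g7.png',o[:,:,::-1])
for n in('top','side'):
  for r in bot.outline_of(n,'blank')[:2]: print(n,round(r['score'],2),np.round(r['extent']),cv2.minAreaRect(np.argwhere(r['region'])[:,::-1].astype(np.float32)))
```

```text
t 16.5 p [ 0.4829 -0.3514  0.0363] 
 [[-0.01  1.    0.  ]
 [ 1.    0.01 -0.  ]
 [-0.    0.   -1.  ]] w 0.009572043313132262 gf 58.584702014923096 F [ 0.1  0.7 -1.8]
top 0.61 [447. 299.  37.   8.] ((445.5, 298.0), (6.0, 35.0), 90.0)
side 0.84 [398. 405.  61.  56.] ((396.70587158203125, 404.67645263671875), (77.44417572021484, 12.473502159118652), 40.601295471191406)
```

Run:
```python
from h import *
plan((.483,-.351,.13,.01),fx(.015,-.005,.13,0),fx(.015,-.005,.065,0))
```

```text
(0.483, -0.351, 0.13, 0.01) -> [ 0.007  0.003 -1.878] w [-0. -0. -0.]
(np.float64(0.5152032400553771), np.float64(0.01309362787397433), 0.13, 0.124) -> [ 7.282  0.719 -1.877] w [-0.   -0.   -1.31]
(np.float64(0.5152032400553771), np.float64(0.01309362787397433), 0.065, 0.124) -> [ 7.282  0.719 -0.577] w [-0.   -0.   -1.31]
```

>>> drive_tool --rows '[{"dx":0,"dy":0,"dz":-0.5,"wx":0,"wy":0,"wz":0,"hand":5},{"dx":0,"dy":0,"dz":-1.2,"wx":0,"wy":0,"wz":0,"hand":5},{"dx":0.4,"dy":0,"dz":-1.88,"wx":0,"wy":0,"wz":0,"hand":5},{"dx":1.1,"dy":0.1,"dz":-1.88,"wx":0,"wy":0,"wz":-0.3,"hand":5},{"dx":1.8,"dy":0.2,"dz":-1.88,"wx":0,"wy":0,"wz":-0.5,"hand":5},{"dx":2.5,"dy":0.3,"dz":-1.88,"wx":0,"wy":0,"wz":-0.7,"hand":5},{"dx":3.2,"dy":0.35,"dz":-1.88,"wx":0,"wy":0,"wz":-0.9,"hand":5},{"dx":3.9,"dy":0.4,"dz":-1.88,"wx":0,"wy":0,"wz":-1,"hand":5},{"dx":4.6,"dy":0.5,"dz":-1.88,"wx":0,"wy":0,"wz":-1.1,"hand":5},{"dx":5.3,"dy":0.55,"dz":-1.88,"wx":0,"wy":0,"wz":-1.2,"hand":5},{"dx":6,"dy":0.6,"dz":-1.88,"wx":0,"wy":0,"wz":-1.31,"hand":5},{"dx":6.6,"dy":0.65,"dz":-1.88,"wx":0,"wy":0,"wz":-1.31,"hand":5},{"dx":7.1,"dy":0.7,"dz":-1.88,"wx":0,"wy":0,"wz":-1.31,"hand":5},{"dx":7.28,"dy":0.72,"dz":-1.88,"wx":0,"wy":0,"wz":-1.31,"hand":5},{"dx":7.28,"dy":0.72,"dz":-1.88,"wx":0,"wy":0,"wz":-1.31,"hand":5},{"dx":7.28,"dy":0.72,"dz":-1.88,"wx":0,"wy":0,"wz":-1.31,"hand":5}]'

```text
clock: 18.3
eef_pos: [0.5152, 0.0123, 0.1302]
tool_rot: [0.662, 0.75, -0.0, 0.0]
ft_force: [0.5, -0.1, -1.6]
grip_width: 0.0092
grasp_force: 58.8
```

Run:
```python
from h import *
st(); bot.camera('top'); st(); plan(fx(.015,-.005,.065,0))
```

```text
t 18.3 p [0.5152 0.0123 0.1302] 
 [[-0.124  0.992 -0.   ]
 [ 0.992  0.124 -0.001]
 [-0.001 -0.    -1.   ]] w 0.009243616888415757 gf 58.76129865646362 F [ 0.5 -0.1 -1.6]
t 18.35 p [0.5152 0.0119 0.1302] 
 [[-0.123  0.992 -0.   ]
 [ 0.992  0.123 -0.001]
 [-0.    -0.    -1.   ]] w 0.00960428797819979 gf 58.761223554611206 F [-0.4 -0.4 -0.9]
(np.float64(0.5152032400553771), np.float64(0.01309362787397433), 0.065, 0.124) -> [0.024 0.002 1.304] w [-0.    0.01 -0.01]
```

>>> drive_tool --rows '[{"dx":0.02,"dy":0,"dz":0.4,"wx":0,"wy":0,"wz":0,"hand":5},{"dx":0.02,"dy":0,"dz":0.8,"wx":0,"wy":0,"wz":0,"hand":5},{"dx":0.02,"dy":0,"dz":1.05,"wx":0,"wy":0,"wz":0,"hand":5},{"dx":0.02,"dy":0,"dz":1.2,"wx":0,"wy":0,"wz":0,"hand":5},{"dx":0.02,"dy":0,"dz":1.27,"wx":0,"wy":0,"wz":0,"hand":5},{"dx":0.02,"dy":0,"dz":1.3,"wx":0,"wy":0,"wz":0,"hand":5},{"dx":0.02,"dy":0,"dz":1.3,"wx":0,"wy":0,"wz":0,"hand":5},{"dx":0.02,"dy":0,"dz":1.3,"wx":0,"wy":0,"wz":0,"hand":5}]'

```text
clock: 19.15
eef_pos: [0.5158, 0.0139, 0.0659]
tool_rot: [0.662, 0.75, 0.0, 0.001]
ft_force: [1.0, 0.2, -1.0]
grip_width: 0.0095
grasp_force: 58.8
```

Run:
```python
from h import *
st(); a=bot.camera('top');b=bot.camera('side')
o=np.zeros((600,800,3),np.uint8)
o[:,:400]=cv2.resize(a[195:315,265:345],(400,600)); o[:,400:]=cv2.resize(b[230:350,245:325],(400,600))
cv2.imwrite('pics/g8.png',o[:,:,::-1])
```

```text
t 19.15 p [0.5158 0.0139 0.0659] 
 [[-0.124  0.992  0.001]
 [ 0.992  0.124 -0.   ]
 [-0.     0.001 -1.   ]] w 0.009465152973639396 gf 58.766382336616516 F [ 1.   0.2 -1. ]
```

View pics/g8.png

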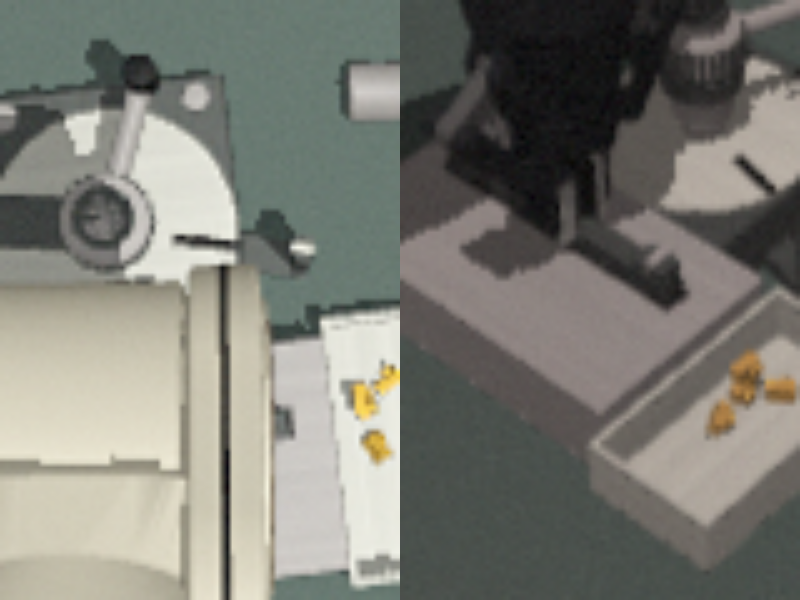

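The blank hangs just over the strip, with its lug end at (292,420) towards the pan, matching the strip's end. I'll lower it in fine steps.

>>> drive_tool --rows '[{"dx":0,"dy":0,"dz":0.01,"wx":0,"wy":0,"wz":0,"hand":5},{"dx":0,"dy":0,"dz":0.02,"wx":0,"wy":0,"wz":0,"hand":5},{"dx":0,"dy":0,"dz":0.03,"wx":0,"wy":0,"wz":0,"hand":5},{"dx":0,"dy":0,"dz":0.04,"wx":0,"wy":0,"wz":0,"hand":5},{"dx":0,"dy":0,"dz":0.04,"wx":0,"wy":0,"wz":0,"hand":5},{"dx":0,"dy":0,"dz":0.04,"wx":0,"wy":0,"wz":0,"hand":5}]'

```text
clock: 19.85
eef_pos: [0.5152, 0.0139, 0.0632]
tool_rot: [0.662, 0.75, -0.0, -0.0]
ft_force: [1.4, -0.3, -0.9]
grip_width: 0.0094
grasp_force: 58.8
```

>>> drive_tool --rows '[{"dx":0,"dy":0,"dz":0.01,"wx":0,"wy":0,"wz":0,"hand":5},{"dx":0,"dy":0,"dz":0.02,"wx":0,"wy":0,"wz":0,"hand":5},{"dx":0,"dy":0,"dz":0.02,"wx":0,"wy":0,"wz":0,"hand":5},{"dx":0,"dy":0,"dz":0.02,"wx":0,"wy":0,"wz":0,"hand":5}]'

```text
clock: 20.25
eef_pos: [0.5152, 0.0139, 0.0631]
tool_rot: [0.662, 0.75, 0.0, 0.0]
ft_force: [-3.0, -0.3, 6.0]
grip_width: 0.0097
grasp_force: 59.6
```

The blank is in contact with the plate, so I'll release it and lift away.

>>> drive_tool --rows '[{"dx":0,"dy":0,"dz":0,"wx":0,"wy":0,"wz":0,"hand":14},{"dx":0,"dy":0,"dz":0,"wx":0,"wy":0,"wz":0,"hand":20},{"dx":0,"dy":0,"dz":0,"wx":0,"wy":0,"wz":0,"hand":30},{"dx":0,"dy":0,"dz":0,"wx":0,"wy":0,"wz":0,"hand":30},{"dx":0,"dy":0,"dz":0,"wx":0,"wy":0,"wz":0,"hand":30},{"dx":0,"dy":0,"dz":-0.3,"wx":0,"wy":0,"wz":0,"hand":30},{"dx":0,"dy":0,"dz":-0.9,"wx":0,"wy":0,"wz":0,"hand":30},{"dx":0,"dy":0,"dz":-1.8,"wx":0,"wy":0,"wz":0,"hand":30},{"dx":-1,"dy":0,"dz":-2.5,"wx":0,"wy":0,"wz":0,"hand":30},{"dx":-2,"dy":-1,"dz":-2.5,"wx":0,"wy":0,"wz":0,"hand":30},{"dx":-2.5,"dy":-2,"dz":-2.5,"wx":0,"wy":0,"wz":0,"hand":30},{"dx":-2.5,"dy":-3,"dz":-2.5,"wx":0,"wy":0,"wz":0,"hand":30},{"dx":-2.5,"dy":-3,"dz":-2.5,"wx":0,"wy":0,"wz":0,"hand":30},{"dx":-2.5,"dy":-3,"dz":-2.5,"wx":0,"wy":0,"wz":0,"hand":30}]'

```text
clock: 21.65
eef_pos: [0.3782, -0.1294, 0.1872]
tool_rot: [0.663, 0.748, -0.001, -0.001]
ft_force: [1.4, -0.4, -0.5]
grip_width: 0.0303
grasp_force: 0.0
```

Run:
```python
from fit import *
st(); print(np.round(bot.get_obs()['joint_pos'],2))
for n in('top','side'):
    save(n,n+'3')
    for t in('blank','strap_knob','collar_knob'):
        for r in bot.outline_of(n,t)[:3]:
            g=np.argwhere(r['region'])[:,::-1].astype(np.float32)
            if len(g)>5:
                e=cv2.minAreaRect(g); w=p2w(n,np.r_[cv2.boxPoints(e),[e[0]]],.05); print(n,t,round(r['score'],2),np.round(r['extent'],1),np.round((w-[*FX,0])@rz(FY)*1000,0)[:,:2].tolist() if t=='blank' else '')
# dark top-view pixels near expected knobs
z=.116; c=np.array([.105,0])
a=cv2.cvtColor(cv2.imread('pics/top3.png'),cv2.COLOR_BGR2GRAY)
for nm,rr,q0,zz,s in(('strap',.074,1.57,.116,1),('collar',.060,0,.118,2)):
    for q in np.arange(-.2,.4,.1) if s==2 else np.arange(1.2,1.9,.1):
        L=[c[0]-rr*np.cos(q),rr*np.sin(q)] if s==1 else [c[0]+rr*np.cos(.349+q),-rr*np.sin(.349+q)]
        P=rz(FY)@[*L,zz]+[*FX,0]; u=w2p('top',P)[0]; ui=u.round().astype(int)
        print(nm,round(q,2),u.round(1),a[ui[1]-1:ui[1]+2,ui[0]-1:ui[0]+2].mean().round())
```

```text
t 21.65 p [ 0.3782 -0.1294  0.1872] 
 [[-0.12   0.993 -0.002]
 [ 0.993  0.12   0.   ]
 [ 0.001 -0.002 -1.   ]] w 0.03027021453738519 gf 0.0 F [ 1.4 -0.4 -0.5]
[-0.33  0.09 -0.35  1.13 -0.    1.12]
top blank 0.93 [294.4 283.6  59.5  10.9] [[21.0, 67.0], [21.0, -63.0], [9.0, -63.0], [9.0, 67.0], [15.0, 2.0]]
top strap_knob 0.72 [257.9 238.6  43.1   7.6] 
top strap_knob 0.19 [286.1 226.6  23.1  41.9] 
top collar_knob 0.85 [287.1 229.4  20.5  44.1] 
top collar_knob 0.41 [294.2 282.9  62.4  10.5] 
top collar_knob 0.23 [453.1 279.3  80.   83.6] 
side blank 0.54 [290.4 282.9  21.5  15.1] [[-5.0, -22.0], [19.0, -11.0], [25.0, -65.0], [1.0, -75.0], [10.0, -44.0]]
side strap_knob 0.75 [296.9 232.7  33.7  38.8] 
side collar_knob 0.84 [315.5 230.6  34.3  28.1] 
strap 1.2 [252.7 255.4] 118.0
strap 1.3 [251.1 252. ] 118.0
strap 1.4 [250.  248.4] 118.0
strap 1.5 [249.2 244.8] 116.0
strap 1.6 [248.7 241.1] 85.0
strap 1.7 [248.6 237.4] 59.0
strap 1.8 [248.9 233.7] 45.0
collar -0.2 [287.2 207.9] 69.0
collar -0.1 [290.2 208.2] 44.0
collar 0.0 [293.2 208.7] 56.0
collar 0.1 [296.1 209.6] 59.0
collar 0.2 [298.9 210.7] 93.0
collar 0.3 [301.5 212.1] 142.0
collar 0.4 [304.  213.8] 194.0
```

The blank lies on the strip at about (15, 2) mm in the fixture frame, parallel to it. Strap is at about 1.7 rad and the collar at 0. Next I go over the strap knob.

```bash
cat >> h.py <<'E'
def sk(q,z): return fx(.105-.074*np.cos(q),.074*np.sin(q),z,np.pi-q-np.pi/2)
def ck(q,z,off=0): return fx(.105+.060*np.cos(.349+q),-.060*np.sin(.349+q),z-.0059*q,-.349-q+np.pi/2+off)
E
python3 - <<'E'
from h import *
plan(sk(1.7,.19),sk(1.7,.105))
E
```

```text
(np.float64(0.604278863892867), np.float64(0.10318565783064255), 0.19, -0.0052036732051033985) -> [ 4.039  4.977 -0.059] w [-0.  -0.   1.5]
(np.float64(0.604278863892867), np.float64(0.10318565783064255), 0.105, -0.0052036732051033985) -> [4.039 4.977 1.641] w [-0.  -0.   1.5]
```

>>> drive_tool --rows '[{"dx":0.6,"dy":0.7,"dz":0,"wx":0,"wy":0,"wz":0.3,"hand":40},{"dx":1.2,"dy":1.4,"dz":0,"wx":0,"wy":0,"wz":0.6,"hand":40},{"dx":1.8,"dy":2.1,"dz":0,"wx":0,"wy":0,"wz":0.9,"hand":40},{"dx":2.4,"dy":2.8,"dz":0,"wx":0,"wy":0,"wz":1.2,"hand":40},{"dx":3,"dy":3.5,"dz":0,"wx":0,"wy":0,"wz":1.5,"hand":40},{"dx":3.5,"dy":4.2,"dz":0,"wx":0,"wy":0,"wz":1.5,"hand":40},{"dx":4.04,"dy":4.98,"dz":0,"wx":0,"wy":0,"wz":1.5,"hand":40},{"dx":4.04,"dy":4.98,"dz":0,"wx":0,"wy":0,"wz":1.5,"hand":40},{"dx":4.04,"dy":4.98,"dz":0,"wx":0,"wy":0,"wz":1.5,"hand":40},{"dx":4.04,"dy":4.98,"dz":0.5,"wx":0,"wy":0,"wz":1.5,"hand":40},{"dx":4.04,"dy":4.98,"dz":0.9,"wx":0,"wy":0,"wz":1.5,"hand":40},{"dx":4.04,"dy":4.98,"dz":1.3,"wx":0,"wy":0,"wz":1.5,"hand":40},{"dx":4.04,"dy":4.98,"dz":1.64,"wx":0,"wy":0,"wz":1.5,"hand":40},{"dx":4.04,"dy":4.98,"dz":1.64,"wx":0,"wy":0,"wz":1.5,"hand":40},{"dx":4.04,"dy":4.98,"dz":1.64,"wx":0,"wy":0,"wz":1.5,"hand":40}]'

```text
clock: 23.55
eef_pos: [0.6033, 0.1019, 0.1057]
tool_rot: [0.71, 0.704, -0.0, -0.0]
ft_force: [-0.8, -0.6, -0.3]
grip_width: 0.0398
grasp_force: 0.0
```

>>> drive_tool --rows '[{"dx":0,"dy":0,"dz":0,"wx":0,"wy":0,"wz":0,"hand":25},{"dx":0,"dy":0,"dz":0,"wx":0,"wy":0,"wz":0,"hand":14},{"dx":0,"dy":0,"dz":0,"wx":0,"wy":0,"wz":0,"hand":8},{"dx":0,"dy":0,"dz":0,"wx":0,"wy":0,"wz":0,"hand":8},{"dx":0,"dy":0,"dz":0,"wx":0,"wy":0,"wz":0,"hand":8},{"dx":0,"dy":0,"dz":0,"wx":0,"wy":0,"wz":0,"hand":8}]'

```text
clock: 24.15
eef_pos: [0.6049, 0.1029, 0.1064]
tool_rot: [0.709, 0.705, 0.001, 0.001]
ft_force: [-0.3, 1.1, 4.8]
grip_width: 0.012
grasp_force: 58.6
```

Run:
```python
from h import *
st(); bot.camera('top'); st(); print(np.round(bot.get_obs()['joint_pos'],2))
plan(*[sk(q,.105) for q in np.arange(1.7,-.05,-.1)])
```

```text
t 24.15 p [0.6049 0.1029 0.1064] 
 [[ 0.006  1.     0.003]
 [ 1.    -0.006  0.001]
 [ 0.001  0.003 -1.   ]] w 0.012006720431966265 gf 58.58681559562683 F [-0.3  1.1  4.8]
t 24.2 p [0.6049 0.1029 0.1063] 
 [[ 0.007  1.     0.003]
 [ 1.    -0.007  0.001]
 [ 0.001  0.003 -1.   ]] w 0.012153161499772625 gf 58.58899712562561 F [1.  1.2 5.8]
[0.17 0.55 0.09 1.1  0.   1.75]
(np.float64(0.604278863892867), np.float64(0.10318565783064255), 0.105, np.float64(-0.0052036732051033985)) -> [ 0.005 -0.012  0.026] w [ 0.03 -0.01 -0.01]
(np.float64(0.5968893673367993), np.float64(0.10285441392817044), 0.105, np.float64(0.09479632679489669)) -> [-0.003 -0.16   0.026] w [ 0.03 -0.01 -1.16]
(np.float64(0.5895698566947316), np.float64(0.10178710617699552), 0.105, np.float64(0.19479632679489678)) -> [-0.025 -0.306  0.025] w [ 0.03 -0.   -2.31]
(np.float64(0.5823934660974908), np.float64(0.09999439876336251), 0.105, np.float64(0.29479632679489687)) -> [-0.062 -0.449  0.025] w [ 0.03 -0.   -3.45]
(np.float64(0.575431899667725), np.float64(0.09749420382715812), 0.105, np.float64(0.39479632679489696)) -> [-0.
[... 1420 characters left out ...]
98)) -> [-1.081 -1.437  0.022] w [ 3.000e-02  1.000e-02 -1.491e+01]
(np.float64(0.5310369503694784), np.float64(0.042143525213989785), 0.105, np.float64(1.3947963267948977)) -> [-1.226 -1.469  0.022] w [ 3.000e-02  1.000e-02 -1.606e+01]
(np.float64(0.5301074029666238), np.float64(0.03480524724835586), 0.105, np.float64(1.4947963267948983)) -> [-1.373 -1.486  0.022] w [  0.03   0.02 -17.2 ]
(np.float64(0.5299151047905736), np.float64(0.02741083021342), 0.105, np.float64(1.594796326794898)) -> [-1.52  -1.489  0.021] w [  0.03   0.02 -18.35]
(np.float64(0.5304619772211374), np.float64(0.02003415667992598), 0.105, np.float64(1.6947963267948984)) -> [-1.668 -1.477  0.021] w [  0.03   0.02 -19.5 ]
```

The knob is gripped. I'll raise 1 mm and carry it round the arc.

>>> drive_tool --rows '[{"dx":0,"dy":0,"dz":-0.02,"wx":0,"wy":0,"wz":0,"hand":8},{"dx":0,"dy":-0.15,"dz":-0.02,"wx":0,"wy":0,"wz":-1.15,"hand":8},{"dx":-0.03,"dy":-0.3,"dz":-0.02,"wx":0,"wy":0,"wz":-2.3,"hand":8},{"dx":-0.06,"dy":-0.44,"dz":-0.02,"wx":0,"wy":0,"wz":-3.45,"hand":8},{"dx":-0.11,"dy":-0.58,"dz":-0.02,"wx":0,"wy":0,"wz":-4.6,"hand":8},{"dx":-0.18,"dy":-0.71,"dz":-0.02,"wx":0,"wy":0,"wz":-5.74,"hand":8},{"dx":-0.26,"dy":-0.84,"dz":-0.02,"wx":0,"wy":0,"wz":-6.89,"hand":8},{"dx":-0.35,"dy":-0.96,"dz":-0.02,"wx":0,"wy":0,"wz":-8.04,"hand":8},{"dx":-0.45,"dy":-1.06,"dz":-0.02,"wx":0,"wy":0,"wz":-9.18,"hand":8},{"dx":-0.56,"dy":-1.16,"dz":-0.02,"wx":0,"wy":0,"wz":-10.33,"hand":8},{"dx":-0.68,"dy":-1.25,"dz":-0.02,"wx":0,"wy":0,"wz":-11.47,"hand":8},{"dx":-0.81,"dy":-1.32,"dz":-0.02,"wx":0,"wy":0,"wz":-12.6,"hand":8},{"dx":-0.94,"dy":-1.38,"dz":-0.02,"wx":0,"wy":0,"wz":-13.8,"hand":8},{"dx":-1.08,"dy":-1.43,"dz":-0.02,"wx":0,"wy":0,"wz":-14.9,"hand":8},{"dx":-1.23,"dy":-1.46,"dz":-0.02,"wx":0,"wy":0,"wz":-16.1,"hand":8},{"dx":-1.37,"dy":-1.48,"dz":-0.02,"wx":0,"wy":0,"wz":-17.2,"hand":8},{"dx":-1.52,"dy":-1.48,"dz":-0.02,"wx":0,"wy":0,"wz":-18.35,"hand":8},{"dx":-1.67,"dy":-1.47,"dz":-0.02,"wx":0,"wy":0,"wz":-19.5,"hand":8},{"dx":-1.67,"dy":-1.47,"dz":-0.02,"wx":0,"wy":0,"wz":-19.5,"hand":8},{"dx":-1.67,"dy":-1.47,"dz":-0.02,"wx":0,"wy":0,"wz":-19.5,"hand":8}]'

```text
clock: 26.2
eef_pos: [0.5332, 0.0202, 0.1066]
tool_rot: [-0.062, 0.998, 0.001, 0.003]
ft_force: [8.3, 1.7, -2.2]
grip_width: 0.0123
grasp_force: 58.5
```

Run:
```python
from h import *
st(); bot.camera('top'); plan(sk(0,.105))
```

```text
t 26.2 p [0.5332 0.0202 0.1066] 
 [[-0.992 -0.124  0.006]
 [-0.124  0.992  0.002]
 [-0.007  0.001 -1.   ]] w 0.012281987639364556 gf 58.54811489582062 F [ 8.3  1.7 -2.2]
(np.float64(0.5304619772211374), np.float64(0.020034156679926095), 0.105, 1.6947963267948967) -> [0.055 0.002 0.032] w [0.01 0.08 0.01]
```

Strap is across. I'll release the knob, rise and look.

>>> drive_tool --rows '[{"dx":0,"dy":0,"dz":0,"wx":0,"wy":0,"wz":0,"hand":20},{"dx":0,"dy":0,"dz":0,"wx":0,"wy":0,"wz":0,"hand":40},{"dx":0,"dy":0,"dz":0,"wx":0,"wy":0,"wz":0,"hand":40},{"dx":0,"dy":0,"dz":0,"wx":0,"wy":0,"wz":0,"hand":40},{"dx":0,"dy":0,"dz":-0.5,"wx":0,"wy":0,"wz":0,"hand":40},{"dx":0,"dy":0,"dz":-1.2,"wx":0,"wy":0,"wz":0,"hand":40},{"dx":0,"dy":0,"dz":-1.8,"wx":0,"wy":0,"wz":0,"hand":40},{"dx":0.7,"dy":-0.7,"dz":-2,"wx":0,"wy":0,"wz":0,"hand":40},{"dx":1.4,"dy":-1.4,"dz":-2,"wx":0,"wy":0,"wz":0,"hand":40},{"dx":2.1,"dy":-2.1,"dz":-2,"wx":0,"wy":0,"wz":0,"hand":40},{"dx":2.8,"dy":-2.8,"dz":-2,"wx":0,"wy":0,"wz":0,"hand":40},{"dx":2.8,"dy":-2.8,"dz":-2,"wx":0,"wy":0,"wz":0,"hand":40},{"dx":2.8,"dy":-2.8,"dz":-2,"wx":0,"wy":0,"wz":0,"hand":40}]'

```text
clock: 27.55
eef_pos: [0.4076, -0.1375, 0.2065]
tool_rot: [-0.06, 0.998, 0.0, 0.0]
ft_force: [0.3, -0.1, -0.6]
grip_width: 0.04
grasp_force: 0.0
```

```bash
cat > chk.py <<'E'
from fit import *
st()
im={}
for n in('top','side'):
    im[n]=cv2.cvtColor(save(n,n+str(round(bot.get_obs()['clock'],1))),cv2.COLOR_RGB2GRAY)
    for t in('blank','strap_knob'):
        for r in bot.look_for(n,t)[:2]: print(n,t,round(r['score'],2),np.round(r['extent'],1))
def dark(L0,zz,n='top',w=10):
    u=w2p(n,rz(FY)@[*L0,zz]+[*FX,0])[0]; x,y=u.round().astype(int); c=im[n][y-w:y+w+1,x-w:x+w+1]
    m=(c<45).astype(np.uint8); k,_,s,ce=cv2.connectedComponentsWithStats(m)
    for i in range(1,k):
        if s[i,4]>8:
            P=p2w(n,ce[i]+[x-w,y-w],zz)[0]-[*FX,0]; P=rz(FY).T@P; d=P[:2]-[.105,0]
            print(n,'area',s[i,4],'rel column mm',np.round(d*1000,1),'ang',np.arctan2(d[1],d[0]).round(3))
E
python3 - <<'E'
from chk import *
for n in('top','side'):
    print('strap');dark([.031,0],.116,n); print('collar');dark([.105+.0564,-.0205],.118,n)
plan(ck(0,.17),ck(0,.108))
E
```

```text
t 27.55 p [ 0.4076 -0.1375  0.2065] 
 [[-0.993 -0.121  0.001]
 [-0.121  0.993  0.   ]
 [-0.001  0.    -1.   ]] w 0.03997526473399961 gf 0.0 F [ 0.3 -0.1 -0.6]
top blank 0.78 [292.9 282.9  64.1  10.7]
top strap_knob 0.61 [291.4 268.7  17.2  38. ]
side blank 0.58 [277.4 274.6  47.9  29.1]
side blank 0.41 [305.6 250.9  20.4   9.9]
side strap_knob 0.53 [307.2 250.7  18.3  10.4]
strap
top area 15 rel column mm [-72.   -2.3] ang -3.11
collar
top area 23 rel column mm [ 55.7 -18.4] ang -0.318
strap
side area 441 rel column mm [-72.8  -0.1] ang -3.14
collar
side area 64 rel column mm [ 41.9 -31.9] ang -0.651
(np.float64(0.6623814402376665), np.float64(0.0158002779944256), 0.17, 1.3457963267948965) -> [-5.411  2.365  0.721] w [ 0.   -0.    4.03]
(np.float64(0.6623814402376665), np.float64(0.0158002779944256), 0.108, 1.3457963267948965) -> [-5.411  2.365  1.961] w [ 0.   -0.    4.03]
```

Strap is at about -0.03 rad and the collar is still open. Next is the collar knob.

>>> drive_tool --rows '[{"dx":-0.8,"dy":0.35,"dz":0,"wx":0,"wy":0,"wz":0.6,"hand":40},{"dx":-1.6,"dy":0.7,"dz":0,"wx":0,"wy":0,"wz":1.2,"hand":40},{"dx":-2.4,"dy":1.05,"dz":0,"wx":0,"wy":0,"wz":1.8,"hand":40},{"dx":-3.2,"dy":1.4,"dz":0,"wx":0,"wy":0,"wz":2.4,"hand":40},{"dx":-4,"dy":1.75,"dz":0,"wx":0,"wy":0,"wz":3,"hand":40},{"dx":-4.8,"dy":2.1,"dz":0,"wx":0,"wy":0,"wz":3.6,"hand":40},{"dx":-5.42,"dy":2.36,"dz":0.3,"wx":0,"wy":0,"wz":4.03,"hand":40},{"dx":-5.42,"dy":2.36,"dz":0.7,"wx":0,"wy":0,"wz":4.03,"hand":40},{"dx":-5.42,"dy":2.36,"dz":0.7,"wx":0,"wy":0,"wz":4.03,"hand":40},{"dx":-5.42,"dy":2.36,"dz":1.1,"wx":0,"wy":0,"wz":4.03,"hand":40},{"dx":-5.42,"dy":2.36,"dz":1.5,"wx":0,"wy":0,"wz":4.03,"hand":40},{"dx":-5.42,"dy":2.36,"dz":1.96,"wx":0,"wy":0,"wz":4.03,"hand":40},{"dx":-5.42,"dy":2.36,"dz":1.96,"wx":0,"wy":0,"wz":4.03,"hand":40},{"dx":-5.42,"dy":2.36,"dz":1.96,"wx":0,"wy":0,"wz":4.03,"hand":25},{"dx":-5.42,"dy":2.36,"dz":1.96,"wx":0,"wy":0,"wz":4.03,"hand":14},{"dx":-5.42,"dy":2.36,"dz":1.96,"wx":0,"wy":0,"wz":4.03,"hand":8},{"dx":-5.42,"dy":2.36,"dz":1.96,"wx":0,"wy":0,"wz":4.03,"hand":8},{"dx":-5.42,"dy":2.36,"dz":1.96,"wx":0,"wy":0,"wz":4.03,"hand":8},{"dx":-5.42,"dy":2.36,"dz":1.96,"wx":0,"wy":0,"wz":4.03,"hand":8}]'

```text
clock: 29.75
eef_pos: [0.6637, 0.0142, 0.1098]
tool_rot: [0.113, 0.994, 0.0, 0.002]
ft_force: [1.1, 2.1, 5.5]
grip_width: 0.012
grasp_force: 59.0
```

Run:
```python
from h import *
st(); bot.camera('top'); st(); print(np.round(bot.get_obs()['joint_pos'],2))
o=np.array(bot.get_obs()['eef_pos']); 
plan(*[ck(q,.108) for q in np.append(np.arange(0,1.45,.1),1.45)])
```

```text
t 29.75 p [0.6637 0.0142 0.1098] 
 [[-0.974  0.225  0.003]
 [ 0.225  0.974  0.   ]
 [-0.003  0.001 -1.   ]] w 0.011993369435009733 gf 58.98007929325104 F [1.1 2.1 5.5]
t 29.8 p [0.6638 0.0142 0.1098] 
 [[-0.974  0.225  0.003]
 [ 0.225  0.974  0.   ]
 [-0.003  0.001 -1.   ]] w 0.012132036254082986 gf 59.03743386268616 F [1.2 2.4 4.9]
[0.02 0.65 0.26 1.18 0.   0.25]
(np.float64(0.6623814402376665), np.float64(0.0158002779944256), np.float64(0.108), np.float64(1.3457963267948965)) -> [0.034 0.024 0.036] w [ 0.01  0.04 -0.03]
(np.float64(0.660752837398419), np.float64(0.010028132570910273), np.float64(0.10741), np.float64(1.2457963267948968)) -> [ 0.04  -0.095  0.047] w [0.02 0.04 1.12]
(np.float64(0.658556117790772), np.float64(0.004447412817724844), np.float64(0.10682), np.float64(1.1457963267948967)) -> [ 0.057 -0.214  0.059] w [0.02 0.03 2.26]
(np.float64(0.6558132303109064), np.float64(-0.0008861205580975376), np.float64(0.10623), np.float64(1.0457963267948966)) -> [ 0.087 -0.33   0.071] w [0.02 0.03 3.41]
(np.float64(0.6525515809838431), np.float64(-0.0059191766540973995), np.float
[... 1239 characters left out ...]
 [ 0.03  0.02 12.58]
(np.float64(0.6126106150463211), np.float64(-0.030176772014687388), np.float64(0.10092), np.float64(0.1457963267948964)) -> [ 0.797 -1.096  0.174] w [ 0.03  0.02 13.72]
(np.float64(0.6066406130339538), np.float64(-0.0307504321671692), np.float64(0.10033), np.float64(0.045796326794896536)) -> [ 0.911 -1.134  0.185] w [ 0.03  0.02 14.87]
(np.float64(0.6006431657119139), np.float64(-0.030725220710059557), np.float64(0.09974), np.float64(-0.05420367320510355)) -> [ 1.028 -1.161  0.196] w [ 0.04  0.02 16.02]
(np.float64(0.5976528821371385), np.float64(-0.03048788276814446), np.float64(0.099445), np.float64(-0.10420367320510338)) -> [ 1.087 -1.17   0.202] w [ 0.04  0.02 16.59]
```

>>> drive_tool --rows '[{"dx":0,"dy":0,"dz":-0.01,"wx":0,"wy":0,"wz":0,"hand":8},{"dx":0.01,"dy":-0.12,"dz":0,"wx":0,"wy":0,"wz":1.15,"hand":8},{"dx":0.02,"dy":-0.24,"dz":0.01,"wx":0,"wy":0,"wz":2.3,"hand":8},{"dx":0.05,"dy":-0.36,"dz":0.03,"wx":0,"wy":0,"wz":3.44,"hand":8},{"dx":0.09,"dy":-0.47,"dz":0.04,"wx":0,"wy":0,"wz":4.6,"hand":8},{"dx":0.14,"dy":-0.58,"dz":0.05,"wx":0,"wy":0,"wz":5.73,"hand":8},{"dx":0.2,"dy":-0.68,"dz":0.06,"wx":0,"wy":0,"wz":6.9,"hand":8},{"dx":0.28,"dy":-0.77,"dz":0.07,"wx":0,"wy":0,"wz":8,"hand":8},{"dx":0.36,"dy":-0.86,"dz":0.09,"wx":0,"wy":0,"wz":9.2,"hand":8},{"dx":0.45,"dy":-0.94,"dz":0.1,"wx":0,"wy":0,"wz":10.3,"hand":8},{"dx":0.55,"dy":-1.01,"dz":0.11,"wx":0,"wy":0,"wz":11.45,"hand":8},{"dx":0.65,"dy":-1.07,"dz":0.12,"wx":0,"wy":0,"wz":12.6,"hand":8},{"dx":0.76,"dy":-1.12,"dz":0.13,"wx":0,"wy":0,"wz":13.75,"hand":8},{"dx":0.88,"dy":-1.16,"dz":0.14,"wx":0,"wy":0,"wz":14.9,"hand":8},{"dx":0.96,"dy":-1.18,"dz":0.15,"wx":0,"wy":0,"wz":15.7,"hand":8},{"dx":1.02,"dy":-1.19,"dz":0.16,"wx":0,"wy":0,"wz":16.3,"hand":8},{"dx":1.02,"dy":-1.19,"dz":0.16,"wx":0,"wy":0,"wz":16.3,"hand":8},{"dx":1.02,"dy":-1.19,"dz":0.16,"wx":0,"wy":0,"wz":16.3,"hand":8}]'

```text
clock: 31.6
eef_pos: [0.5986, -0.0309, 0.1009]
tool_rot: [0.734, 0.679, 0.001, -0.002]
ft_force: [-2.6, 5.5, 6.8]
grip_width: 0.012
grasp_force: 59.2
```

Run:
```python
from h import *
st(); p=np.array(bot.get_obs()['eef_pos'])[:2]
for off in((0,0),(.002,0),(.002,-.001)):
    c=np.array(fx(.105,0,0)[:2])+off; d=p-c; print(off,np.hypot(*d),'q',-(np.arctan2(d[1],d[0])-FY)-.349)
```

```text
t 31.6 p [ 0.5986 -0.0309  0.1009] 
 [[ 0.078  0.997 -0.001]
 [ 0.997 -0.078  0.003]
 [ 0.003 -0.001 -1.   ]] w 0.012028373816070116 gf 59.19057905673981 F [-2.6  5.5  6.8]
(0, 0) 0.0602883807413199 q 1.4333071208386226
(0.002, 0) 0.060495995432486946 q 1.4662466082256722
(0.002, -0.001) 0.059503362124500636 q 1.4682659784899073
```

The collar is at about 1.45. I'll release, retreat and check.

>>> drive_tool --rows '[{"dx":0,"dy":0,"dz":0,"wx":0,"wy":0,"wz":0,"hand":20},{"dx":0,"dy":0,"dz":0,"wx":0,"wy":0,"wz":0,"hand":36},{"dx":0,"dy":0,"dz":0,"wx":0,"wy":0,"wz":0,"hand":36},{"dx":0,"dy":0,"dz":0,"wx":0,"wy":0,"wz":0,"hand":36},{"dx":0,"dy":0,"dz":-0.5,"wx":0,"wy":0,"wz":0,"hand":36},{"dx":0,"dy":0,"dz":-1.2,"wx":0,"wy":0,"wz":0,"hand":36},{"dx":0,"dy":0,"dz":-2,"wx":0,"wy":0,"wz":0,"hand":36},{"dx":-0.8,"dy":-0.7,"dz":-2,"wx":0,"wy":0,"wz":0,"hand":36},{"dx":-1.6,"dy":-1.4,"dz":-2,"wx":0,"wy":0,"wz":0,"hand":36},{"dx":-2.4,"dy":-2.1,"dz":-2,"wx":0,"wy":0,"wz":0,"hand":36},{"dx":-3.2,"dy":-2.8,"dz":-2,"wx":0,"wy":0,"wz":0,"hand":36},{"dx":-3.6,"dy":-3.5,"dz":-2,"wx":0,"wy":0,"wz":0,"hand":36},{"dx":-3.6,"dy":-3.5,"dz":-2,"wx":0,"wy":0,"wz":0,"hand":36},{"dx":-3.6,"dy":-3.5,"dz":-2,"wx":0,"wy":0,"wz":0,"hand":36}]'

```text
clock: 33.0
eef_pos: [0.41, -0.1989, 0.2005]
tool_rot: [0.736, 0.677, 0.0, 0.0]
ft_force: [0.1, 0.3, 0.3]
grip_width: 0.036
grasp_force: 0.0
```

Run:
```python
from chk import *
for n in('top','side'):
    print('strap');dark([.031,0],.107,n); print('collar');dark([.105-.0136,-.0584],.109,n)
r=bot.outline_of('top','blank')[0]; e=cv2.minAreaRect(np.argwhere(r['region'])[:,::-1].astype(np.float32)); w=p2w('top',np.r_[cv2.boxPoints(e),[e[0]]],.05); print(np.round((w-[*FX,0])@rz(FY)*1000,0)[:,:2].tolist())
import chips
```

```text
t 33.0 p [ 0.41   -0.1989  0.2005] 
 [[ 0.082  0.997  0.001]
 [ 0.997 -0.082 -0.   ]
 [-0.     0.001 -1.   ]] w 0.03600193327588522 gf 0.0 F [0.1 0.3 0.3]
top blank 0.7 [293.6 283.   57.9  12.3]
top blank 0.42 [307.1 262.1 116.  104.4]
top strap_knob 0.66 [291.6 268.8  15.1  38.8]
side strap_knob 0.65 [274.7 270.1   9.2  12.4]
strap
top area 9 rel column mm [-70.1  -1.4] ang -3.122
collar
strap
side area 320 rel column mm [-70.6  -5.2] ang -3.068
collar
side area 393 rel column mm [-17. -61.] ang -1.842
[[21.0, 67.0], [21.0, -63.0], [9.0, -63.0], [9.0, 67.0], [15.0, 2.0]]
top px [342. 271.] 15 fix [  29.8 -110.4   12. ]
top px [337. 275.] 22 fix [ 21.1 -98.4  12. ]
top px [340. 284.] 19 fix [   0.8 -101.9   12. ]
```

Run:
```python
from chk import *
def uv(q,z=.109,n='top'): P=rz(FY)@[.105+.06*np.cos(.349+q),-.06*np.sin(.349+q),z]+[*FX,0]; return w2p(n,P)[0]
for q in(1.3,1.45,1.6): print(q,uv(q).round(1),uv(q,.109,'side').round(1))
x,y=uv(1.45).round().astype(int); print(x,y); print(im['top'][y-8:y+9,x-9:x+10])
x,y=uv(1.45,.109,'side').round().astype(int); print(x,y); print(im['side'][y-5:y+16,x-9:x+10])
```

```text
t 33.45 p [ 0.4113 -0.1976  0.2001] 
 [[ 0.078  0.997 -0.   ]
 [ 0.997 -0.078  0.   ]
 [ 0.    -0.    -1.   ]] w 0.03626766685960887 gf 0.0 F [ 0.2 -0.9 -0.3]
top blank 0.54 [293.5 281.2  63.   11.1]
top strap_knob 0.92 [291.4 269.5  15.1  38.2]
side blank 0.63 [263.9 267.2  21.7  17.2]
side strap_knob 0.61 [273.9 268.7  13.4  15.6]
1.3 [316.2 237.4] [324.4 242.8]
1.45 [316.  241.9] [321.1 244.6]
1.6 [315.2 246.3] [317.5 246. ]
316 242
[[153 140 140 141 160  85 113 114 115 118 118 116 114 117 117 116 115 116
  117]
 [142 143 146 148 112  85 115 115 119 117 116 116 116 118 115 115 116 114
  117]
 [145 146 144 148 145  96 115 118 117 116 108 114 111 109 118 118 116 119
  115]
 [144 144 145 148 154  93 113 119 113 121  69  64  63  60 111 119 118 115
  116]
 [150 148 148 151 155 106 115 114  89 112  70  68  65  67  64 114 115 116
  114]
 [148 146 142 142 150  91  72  38  34  28  43  59  66  66  61 109 118 116
  118]
 [156 154 130 108 116  57  44  41  48  41  41  39  72  62  70  59 111 114
  115]
 [183 180 182 143 117  40  45  49  54  52  56  45  65  67  64  65  62 116
  111]
 [204 205 20
[... 1286 characters left out ...]
26 23 21 23 26 27 18 15 25 14 22 29 40]
 [20 22 23 24 26 20 24 23 26 26 19 19 26  8 18 16 21 30 37]
 [17 25 25 22 17 26 22 26 24 14 22 21 22 22 22 25 18 32 40]
 [26 30 23 23 19 21 29 17 22 19 23 25 15 19 22 11 21 28 40]
 [24 26 25 25 25 24 17 25 25 25 24 23 22 17 21 25  8 37 38]
 [23 28 28 23 25 27 22 21 23 19 21 23 24 23 21 17 19 35 43]
 [30 27 29 27 22 24 18 23 21 26 23 25 25 23 23 18 21 36 47]
 [26 24 23 21 28 22 22 25 22 18 20 23 15 16 18 22 22 36 44]
 [23 17 24 27 25 23 25 22 26 24 17 22 16 17 13 21 23 35 47]
 [27 27 29 27 25 23 28 21 25 19 23 29 19 18 15 14 30 42 38]
 [23 23 29 24 24 22 21 28 13 17 29 27 21 19 18 26 39 35 37]
 [27 23 26 26 18 22 22 30  9 16 23 20 22 20 18 37 38 37 40]]
```

```bash
python3 -c "
from h import *
print(bot.job_done())"
```

```text
the job is handed in; nothing more can be done
None
```

The job is handed in, but no verdict came back. At the last check three of the four chips showed in the pan (all four earlier, none left on the plate), and the scraper stood upright when I left it. The blank was centred on the seat, lug towards the pan, the strap about straight across and the collar at about 1.45 rad; I couldn't measure the pad force.

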